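# Rebuild a knock-down tube rack: two tiers over four stepped posts

## Robot

A 6-joint arm with a two-finger parallel gripper is mounted at the origin on the work surface. World frame = base frame: x ahead of the robot, y to its left, z up, the work surface at z = 0. Lengths are in m, angles in degrees, forces in N, time in s.
With the tool pointing down it reaches from about 0.35 to 0.875 m from the base axis. Payload 4.2 kg.
Tool frame: the origin (TCP) lies midway between the tips of the shut fingers; the grasp point (between the pads) lies 19 mm behind it; z points along the fingers, y is the direction in which the jaws open and shut (so a half turn about z gives the same grasp; the last joint's range is limited). The gripper opens to 87 mm and grips with 3 to 60 N. Pads are 19 mm wide; open, the fingers measure 117 mm over their backs; the gripper's body (75 mm by 190 mm) begins 51 mm behind the grasp point.
Start: joints at [79.847, 22.042, 0.453, 0, -68.411, -14.817], TCP at [0.264, 0.567, 0.223] pointing down, gripper open.
Joint ranges: [-179.83, 179.83], [-69.29, 118.12], [-61.27, 80.66], [-181.25, 117.63], [-171.15, -9.14], [-177.46, 177.46]. Speed limits (degrees/s): [159.86, 159.86, 180, 180, 180, 180].

## Interface

Orientations are given as a 3x3 rotation matrix whose columns are the frame's x, y, z axes.
In Python, from station import sense, capture, finish_job gives the robot as it stands. The module is installed in compiled form; this text tells all that it offers.
- The arm moves only by the shell command python3 -m jog 'ROWS' [OPENING]. ROWS is JSON, a list of rows, each a list of 6 numbers: the shift along the tool's x, y, z in cm, then the turn, a rotation vector about the tool's x, y, z in degrees. In form: [[dx, dy, dz, wx, wy, wz], ...]. A call has exactly 5 rows; each row shifts and turns the commanded pose from where the row before left it, along the tool's axes as they then stand; what a row does not reach is not made up. A row lasts 1/12 s, in which the tool goes at most 41.7 mm and 7.16 degrees, less where a joint would pass 70% of its speed; a pose out of reach is approached as far as the arm can. A call is refused whole if a number of a shift passes 4.17 or a number of a turn 7.16, either way. A call with a gripper value outside its range is refused whole. OPENING is the finger opening in cm, from 0 to 8.7, set as the call begins (- or left out, the last holds). The fingers move at their own pace and stop on an object; the grip force is fixed at half the most. Time passes only in rows, so rows that do not move let the fingers close, or fill a call up. It gives the time, the measured TCP pose, the force and the opening at its end, in the units of the state.
- sense(): the state, without advancing time (a new reading comes with each control period).
- capture(name): name is "side" or "top"; returns a dict with "frame" (480x640x3 uint8, red, green, blue), "fx", "fy", "cx", "cy" (pixels), "world_to_cam" (4x4, takes a point from world to camera coordinates). Camera axes: x right, y up, looking along -z (the intrinsics and any distortion apply to the point x, -y, -z); pixel columns grow to the right and rows downward; lengths in m; the calibration is good to about 2 mm. A picture is of the moment at which its call begins. There is no depth.
- finish_job(): hands the job in, once; it reports no verdict.
The state is a dict: "time_s": time; "joints": joint angles; "joint_velocities": joint speeds; "effort": joint torques, N m; "tcp_pos": TCP position; "ee_rot": TCP orientation; "wrist_force": force on the tool from outside, world axes, zero at the start; "moment": the same for the moment, N m; "gripper_width": opening from 0.0 (shut) to 1.0 (fully open).
Only numpy, scipy, OpenCV 4.12 (cv2) and the standard library are available. Lean on these libraries where they do the work, as an engineer would, in place of code of your own. Each camera call takes 0.05 s, during which the arm holds its last target.

## Task

Put the washed tube rack back together: lower the orange middle tier (the one with the wide post holes) over the four posts of the steel base until it sits level on the lower shoulders, then lower the orange top tier (narrow post holes) over the same posts until it sits level on the upper shoulders, each with its cut corner above the cut corner of the base. Take each tier all the way down before letting go, do not let it drop down the posts, leave the base where it stands, and do not push or tip the other things on the bench.

Things in the scene. Friction and masses are not known exactly. Their poses are not given: they have to be found in the camera images.
- rack_base: Steel rack base, about 1.2 kg, loose on rubber feet: plate 160 (x) x 66 (y) mm, top at 12 mm, +x+y corner cut off (20 mm legs), four stepped posts at x,y = (-66,-19) (-66,19) (66,-19) (66,4) mm: 19 mm thick up to the lower shoulder at 32 mm, 14 mm thick to the upper shoulder at 64 mm, then an 8 mm pin with a tapered nose from 74 to 84 mm. Origin: centre of the outline at bench level, z up.
- rack_base_key (a point): Tip of the base's inset post, beside the cut corner: at (66, 4, 84) mm in the base's frame. All posts fit their holes with 1 mm play on each side.
- middle_tier: Middle tier: orange plate 160 (x) x 66 (y) mm, 18 mm tall: 4 mm top plate, its underside 14 mm above the lower edge, with a 3 mm skirt all round. Origin: centre of the outline at the skirt's lower edge, z up. Starts flat on the bench. 2 x 5 tube holes of 17.5 mm; four post holes of 16 mm at x,y = (-66,-19) (-66,19) (66,-19) (66,4); +x+y corner cut off (20 mm legs). 0.11 kg or so. Plain sides: grip across the width.
- middle_tier_key (a point): Centre of the inset post hole, beside the cut corner, on the middle tier's top face: (66, 4, 18) mm in its frame. Seated, the tier's origin lies 18 mm above the base's origin and the axes are parallel; it rests on the lower shoulders and fits one way round only.
- top_tier: Top tier: orange plate 160 (x) x 66 (y) mm, 18 mm tall: 4 mm top plate, its underside 14 mm above the lower edge, with a 3 mm skirt all round. Origin: centre of the outline at the skirt's lower edge, z up. Starts flat on the bench. 2 x 5 tube holes of 17.5 mm; four post holes of 10 mm at x,y = (-66,-19) (-66,19) (66,-19) (66,4); +x+y corner cut off (20 mm legs). 0.11 kg or so. Plain sides: grip across the width.
- top_tier_key (a point): Centre of the inset post hole, beside the cut corner, on the top tier's top face: (66, 4, 18) mm in its frame. Seated, the tier's origin lies 50 mm above the base's origin and the axes are parallel; it rests on the upper shoulders and fits one way round only.
- jar: White specimen jar with a blue lid, diameter 46 mm, 46 mm tall, origin under its centre; stands close beside the long side of one of the tiers. Leave it alone.
- amber_bottle: Squat amber bottle with a blue cap, diameter 46 mm, 52 mm tall, origin under its centre; stands close beside the long side of the other tier. Leave it alone.
- wash_bottle: White wash bottle, diameter 58 mm, 153 mm tall with a thin bent spout (reaching 48 mm out along its y), origin under its centre; stands beyond the -x end of the rack base. Leave it alone.
- tip_box: Pipette tip box 124 x 84 mm, 54 mm tall, with its blue lid standing open on the +y side up to 115 mm, origin under its centre, x along the length. Leave it alone.
Mind the look-alikes: they are no part of the job. Leave any pink or red look-alike of the rack_base alone.

How it is judged:
By the outcome, as a careful person would: the job done as asked, in the order asked, and still so for the second after the job is handed in, with the robot touching nothing.
It also fails if it takes over 67 s, if anything falls off the work surface, if the arm or the gripper's body presses on something with over 40 N, if the wrist force passes 120 N, or if a joint passes its speed limit or range.

## Working session

There is one attempt and no reset: what is moved stays moved. The work goes in short steps, Python scripts to look and compute and a shell command to move; the robot and the scene stay as the last step left them, time stands still between calls to the robot, and variables do not carry over. Pictures are saved under pics/ and viewed, and the job is handed in when it is done.

```bash
mkdir -p pics; python3 - <<'E'
from station import sense,capture
import cv2,json,numpy as np
s=sense(); print({k:np.round(v,3).tolist() for k,v in s.items()})
for n in("side","top"):
    c=capture(n); cv2.imwrite(f"pics/{n}0.png",c["frame"][:,:,::-1]); print(n,c["fx"],c["fy"],c["cx"],c["cy"],np.round(c["world_to_cam"],4).tolist(),c.keys())
E
```

```text
{'time_s': 0.0, 'joints': [79.847, 22.092, 0.381, -0.029, -68.411, -14.817], 'joint_velocities': [0.088, -0.07, -0.064, -0.044, 0.073, 0.04], 'effort': [0.0, -39.067, 18.74, 4.22, 0.011, -0.0], 'tcp_pos': [0.264, 0.566, 0.221], 'ee_rot': [[0.906, -0.422, -0.001], [-0.422, -0.906, -0.002], [0.0, 0.002, -1.0]], 'wrist_force': [-0.571, 0.674, -0.704], 'moment': [0.061, -0.053, -0.044], 'gripper_width': 0.999}
side 625.1643072577623 625.1643072577623 326.50760404589704 238.32581757882895 [[0.9472, -0.3202, 0.017, -0.5192], [0.1852, 0.5897, 0.7861, -0.1641], [-0.2617, -0.7415, 0.6179, -1.5529], [0.0, 0.0, 0.0, 1.0]] dict_keys(['frame', 'fx', 'fy', 'cx', 'cy', 'world_to_cam'])
top 501.1308267621287 501.1308267621287 324.76464379354877 236.16118441134478 [[-0.01, -0.9999, -0.0023, 0.0222], [0.9815, -0.0103, 0.1911, -0.5682], [-0.1911, -0.0003, 0.9816, -1.1594], [0.0, 0.0, 0.0, 1.0]] dict_keys(['frame', 'fx', 'fy', 'cx', 'cy', 'world_to_cam'])
```

View pics/side0.png

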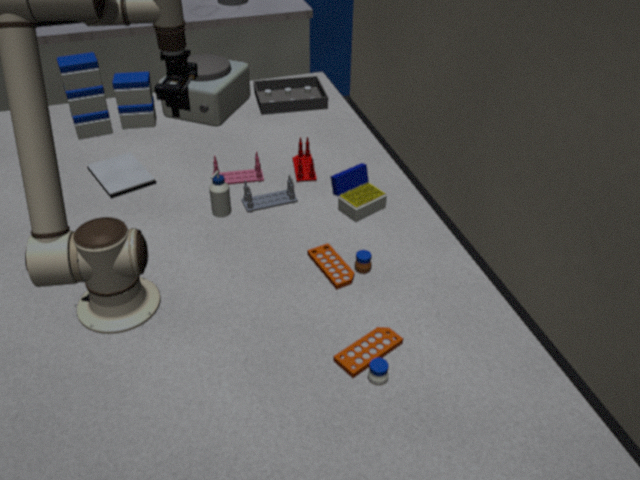

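View pics/top0.png

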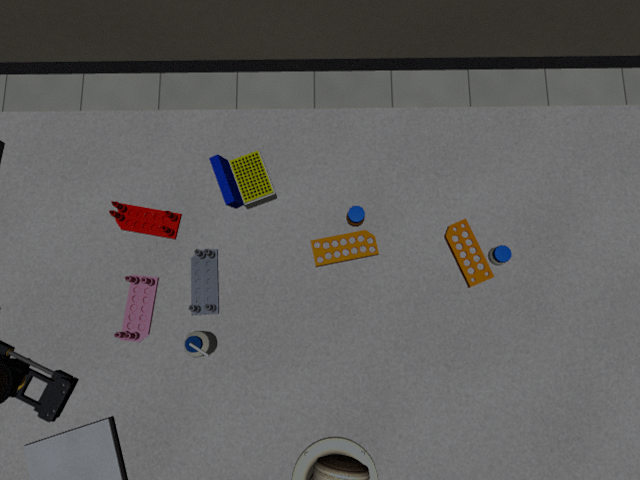

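```bash
python3 - <<'E'
from station import sense,capture
import cv2,numpy as np
for n in("side","top"):
    fs=[capture(n)["frame"].astype(float) for _ in range(5)]
    f=np.mean(fs,0); np.save(f"pics/{n}_avg.npy",f)
    f=np.clip(f*1.3,0,255).astype(np.uint8)[:,:,::-1]
    R={"side":[(200,130,120,90),(295,235,90,60),(320,315,100,75)],"top":[(170,235,80,125),(300,200,90,75),(435,210,85,85)]}[n]
    for i,(x,y,w,h) in enumerate(R):
        k=min(8,800//w,600//h)
        cv2.imwrite(f"pics/z_{n}{i}.png",cv2.resize(f[y:y+h,x:x+w],None,fx=k,fy=k,interpolation=cv2.INTER_CUBIC)); print(n,i,k)
E
```

```text
side 0 6
side 1 8
side 2 8
top 0 4
top 1 8
top 2 7
```

View pics/z_side0.png

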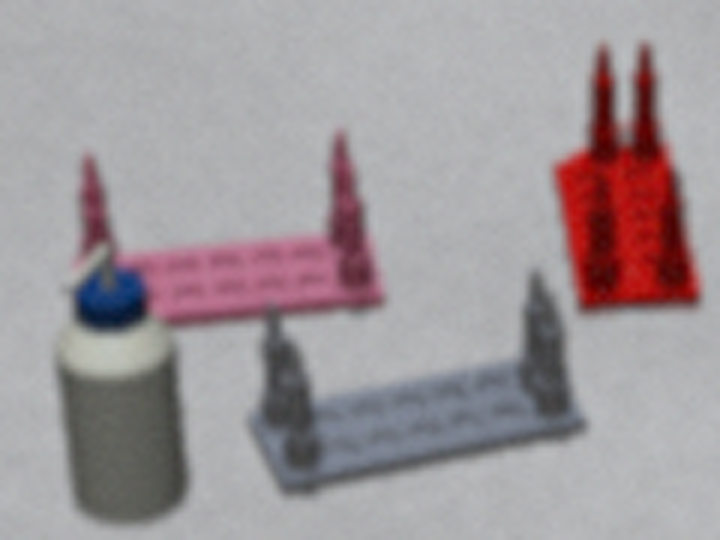

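View pics/z_top0.png

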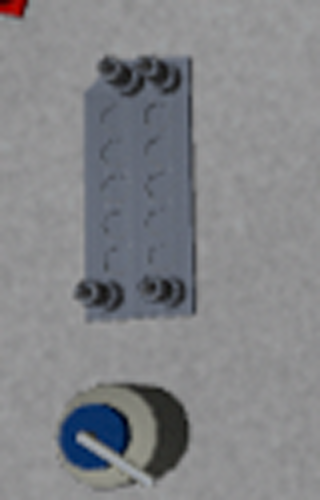

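View pics/z_top1.png

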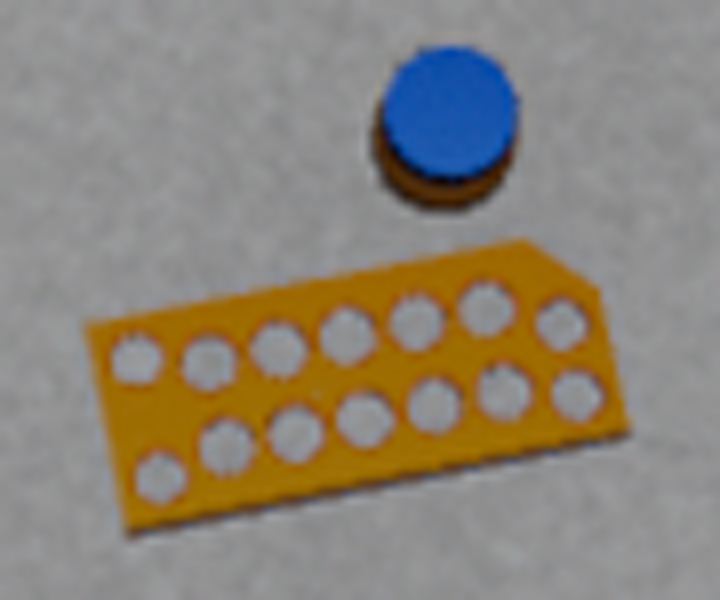

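View pics/z_top2.png

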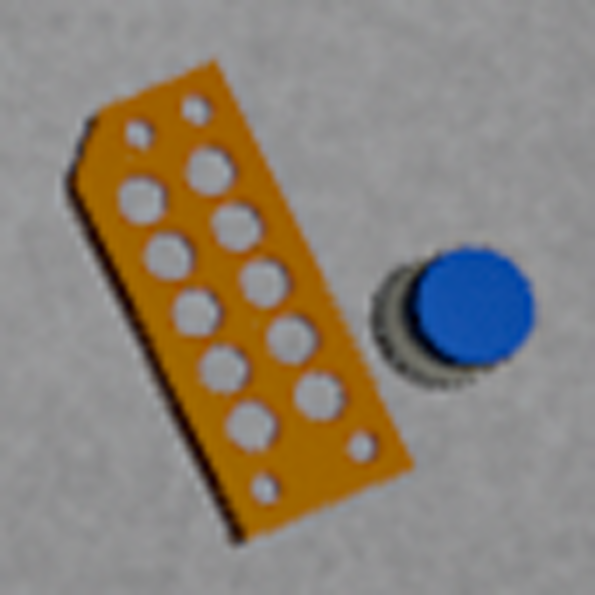

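View pics/z_side1.png

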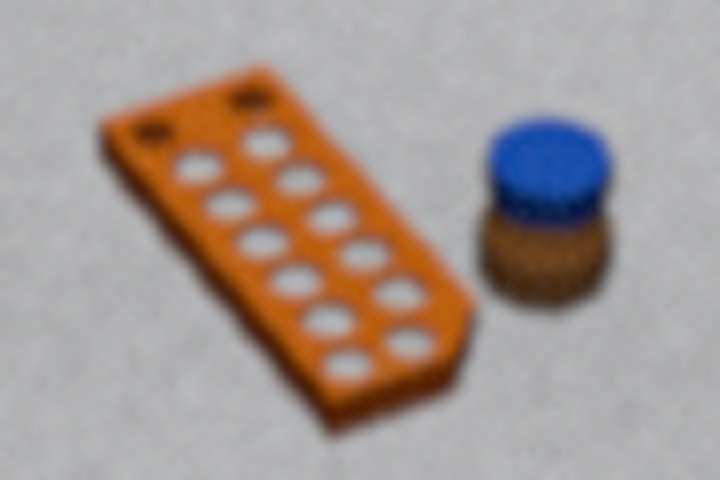

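View pics/z_side2.png

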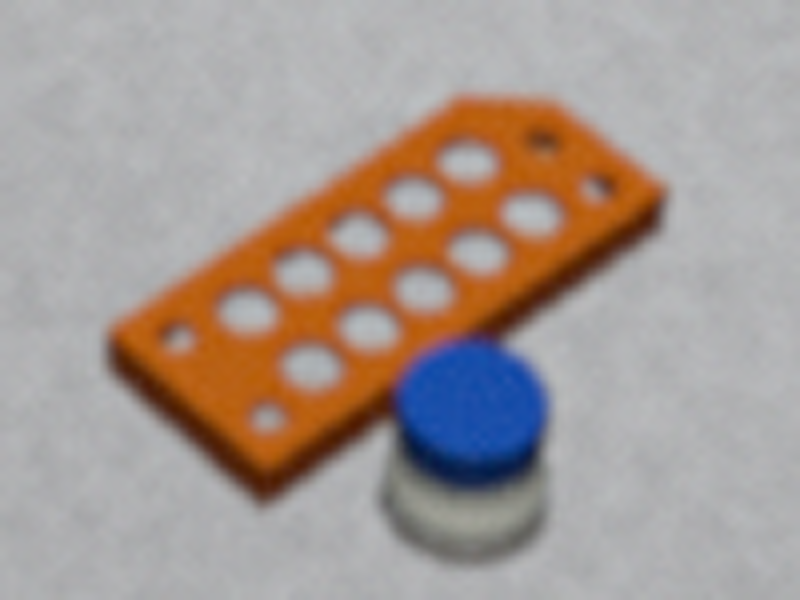

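```bash
cat > fit.py <<'E'
import numpy as np, cv2
from scipy.optimize import minimize
POSTS=[(-66,-19),(-66,19),(66,-19),(66,4)]
OUT=np.array([(-80,-33),(80,-33),(80,13),(60,33),(-80,33)],float)/1000
TUBE=None
def proj(c,P):
    P=np.asarray(P,float).reshape(-1,3)
    q=P@c["world_to_cam"][:3,:3].T+c["world_to_cam"][:3,3]
    return np.stack([c["cx"]+c["fx"]*q[:,0]/-q[:,2], c["cy"]-c["fy"]*q[:,1]/-q[:,2]],1)
def ray(c,u,v,z):
    d=np.array([(u-c["cx"])/c["fx"],-(v-c["cy"])/c["fy"],-1.])
    R=c["world_to_cam"][:3,:3];t=c["world_to_cam"][:3,3]
    o=-R.T@t; w=R.T@d
    return o+w*(z-o[2])/w[2]
def T(pose,P):
    x,y,z,a=pose[:4]; ca,sa=np.cos(a),np.sin(a); P=np.asarray(P,float).reshape(-1,3)
    return np.stack([x+ca*P[:,0]-sa*P[:,1],y+sa*P[:,0]+ca*P[:,1],z+P[:,2]],1)
def circ(x,y,z,r,n=28):
    a=np.arange(n)*2*np.pi/n
    return np.stack([x+r*np.cos(a),y+r*np.sin(a),np.full(n,z)],1)
def prism(o,z0,z1): return np.vstack([np.c_[o,np.full(len(o),z0)],np.c_[o,np.full(len(o),z1)]])
S=8
def fill(m,pts,box,val=255):
    q=(pts-np.array(box[:2])+0.5)*S-0.5
    h=cv2.convexHull(q.astype(np.float32))[:,0]
    cv2.fillPoly(m,[np.round(h*16).astype(np.int32)],val,shift=4)
def down(m,box,sig):
    a=cv2.resize(m,(box[2],box[3]),interpolation=cv2.INTER_AREA).astype(float)/255
    return cv2.GaussianBlur(a,(0,0),sig) if sig>0 else a
def tier_mask(c,pose,box,hr,holes=None,sig=0.6):
    m=np.zeros((box[3]*S,box[2]*S),np.uint8)
    fill(m,proj(c,T(pose,prism(OUT,0,.018))),box)
    for (x,y,r) in holes_list(hr):
        a=np.zeros_like(m);b=np.zeros_like(m)
        fill(a,proj(c,T(pose,circ(x,y,.018,r))),box); fill(b,proj(c,T(pose,circ(x,y,.014,r))),box)
        m[(a>0)&(b>0)]=0
    return down(m,box,sig)
def holes_list(hr):
    L=[(x/1000,y/1000,hr) for x,y in POSTS]
    # tube holes 2x5, pitch fitted from the picture
    for i in range(5):
        for y in (-TP[1],TP[1]): L.append((TP[2]+(i-2)*TP[0],y,.00875))
    return L
TP=[.0225,.0115,0.]
def base_parts(pose):
    pl=T(pose,prism(OUT,0.004,.012)); ps=[]
    for x,y in POSTS:
        x/=1000;y/=1000
        for r0,z0,r1,z1 in((.0095,.012,.0095,.032),(.007,.032,.007,.064),(.004,.064,.004,.074),(.004,.074,.0015,.084)):
            ps.append(T(pose,np.vstack([circ(x,y,z0,r0),circ(x,y,z1,r1)])))
    return pl,ps
def base_masks(c,pose,box,sig=0.6):
    pl,ps=base_parts(pose)
    m=np.zeros((box[3]*S,box[2]*S),np.uint8); q=m.copy()
    fill(m,proj(c,pl),box)
    for p in ps: fill(q,proj(c,p),box)
    m[q>0]=0
    return down(m,box,sig),down(q,box,sig)
def orange(f):
    f=f.astype(float); s=f.sum(2)+1e-6
    return np.clip((f[...,0]-f[...,2])/s,0,None)
E
python3 - <<'E'
import numpy as np
from fit import *
for n,pts in(("top",[(205,280),(200,300),(335,240),(330,245),(250,300),(205,253),(198,262)]),("side",[(270,200),(330,262),(345,285),(300,230),(370,355)])):
    f=np.load(f"pics/{n}_avg.npy")
    for u,v in pts: print(n,u,v,f[v,u].round(0), orange(f)[v,u].round(2))
from station import capture
c=capture("top")
# hole centroids mid tier
import scipy.ndimage as nd
f=np.load("pics/top_avg.npy");o=orange(f)
for box in((300,225,90,50),(435,210,60,85)):
    x,y,w,h=box; sub=o[y:y+h,x:x+w]; mask=cv2.resize(sub,None,fx=6,fy=6,interpolation=cv2.INTER_CUBIC)>0.35
    lab,k=nd.label(~mask)
    for i in range(1,k+1):
        a=(lab==i).sum()/36
        if 3<a<120:
            cy,cx=nd.center_of_mass(lab==i); u=x+(cx+.5)/6-.5; v=y+(cy+.5)/6-.5
            print(round(a,1),round(u,2),round(v,2),ray(c,u,v,.016).round(4)[:2])
E
```

```text
top 205 280 [78. 81. 93.] 0.0
top 200 300 [80. 85. 96.] 0.0
top 335 240 [112.  84.  72.] 0.15
top 330 245 [121.  82.  16.] 0.48
top 250 300 [114. 114. 114.] 0.0
top 205 253 [49. 52. 58.] 0.0
top 198 262 [73. 77. 87.] 0.0
side 270 200 [ 88.  92. 102.] 0.0
side 330 262 [137.  70.  19.] 0.52
side 345 285 [77. 50. 40.] 0.22
side 300 230 [138. 140. 140.] 0.0
side 370 355 [132.  77.  44.] 0.35
43.9 360.36 238.19 [ 0.5699 -0.0725]
44.0 351.71 239.81 [ 0.566  -0.0508]
36.9 369.81 240.11 [ 0.5648 -0.096 ]
45.5 343.09 241.55 [ 0.5618 -0.0292]
45.2 334.5 243.27 [ 0.5577 -0.0077]
38.1 316.77 244.46 [0.5551 0.0366]
44.2 325.76 244.95 [0.5537 0.0141]
45.3 362.58 248.63 [ 0.5434 -0.0774]
38.2 371.73 248.96 [ 0.5423 -0.1001]
43.5 353.96 250.26 [ 0.5395 -0.0559]
45.3 345.26 251.93 [ 0.5355 -0.0341]
44.8 336.59 253.75 [ 0.5312 -0.0125]
46.5 328.01 255.46 [0.5271 0.0089]
38.4 319.71 259.27 [0.5178 0.0295]
16.2 462.63 225.22 [ 0.6003 -0.33  ]
15.1 454.47 228.72 [ 0.5916 -0.309 ]
42.9 464.59 233.98 [ 0.5779 -0.3335]
43.0 454.87 238.07 [ 0.5677 -0.3086]
43.8 468.41 241.89 [ 0.5577 -0.3418]
43.4 458.69 246.13 [ 0.5472 -0.3169]
43.0 472.33 249.88 [ 0.5374 -0.3502]
43.0 462.62 254.16 [ 0.5269 -0.3254]
44.6 476.21 257.99 [ 0.5169 -0.3585]
44.2 466.49 262.27 [ 0.5065 -0.3337]
44.3 480.17 266.11 [ 0.4966 -0.3669]
45.7 470.49 270.42 [ 0.4861 -0.3423]
16.2 486.23 273.35 [ 0.4785 -0.3805]
15.8 472.37 279.35 [ 0.464  -0.3454]
```

```bash
cat > tiers.py <<'E'
import numpy as np
from fit import *
import scipy.ndimage as nd
def holes(c,f,box,z,thr=.35,amin=3,amax=120):
    x,y,w,h=box; o=orange(f)[y:y+h,x:x+w]
    m=cv2.resize(o,None,fx=6,fy=6,interpolation=cv2.INTER_CUBIC)>thr
    lab,k=nd.label(~m); L=[]
    for i in range(1,k+1):
        a=(lab==i).sum()/36
        if amin<a<amax:
            cy,cx=nd.center_of_mass(lab==i); u=x+(cx+.5)/6-.5; v=y+(cy+.5)/6-.5
            L.append((a,u,v,*ray(c,u,v,z)[:2]))
    return np.array(L)
def rigid(A,B):
    a=A.mean(0);b=B.mean(0); H=(A-a).T@(B-b); th=np.arctan2(H[0,1]-H[1,0],H[0,0]+H[1,1])
    R=np.array([[np.cos(th),-np.sin(th)],[np.sin(th),np.cos(th)]]); t=b-R@a
    return t,th,np.linalg.norm(B-(A@R.T+t),axis=1)
E
python3 - <<'E'
from tiers import *
from station import capture
c=capture("top"); f=np.load("pics/top_avg.npy")
M=np.array([(-66,-19),(-66,19),(66,-19),(66,4)])/1000
for box,idx in(((300,225,90,50),(13,5,8,2)),((435,210,60,85),(12,13,0,1))):
    for z in(.016,):
        h=holes(c,f,box,z); B=h[list(idx)][:,3:]
        if idx[0]==12: B=h[[12,13,0,1]][:,3:]
        t,th,r=rigid(M,B); print(t.round(4),np.degrees(th).round(2),(r*1000).round(2))
        R=np.array([[np.cos(th),-np.sin(th)],[np.sin(th),np.cos(th)]])
        print(((h[:,3:]-t)@R*1000).round(1).tolist())
for nm,u,v,z in(("amber",355.8+.5,214,.052),("jar",503,254,.046),("wash",194,345,.13),("wash_bot",200.5,343.5,.1)):
    print(nm,ray(c,u,v,z).round(3))
E
```

```text
[ 0.5487 -0.0318] -79.32 [0.02 0.01 0.1  0.09]
[[43.9, 13.3], [21.9, 13.5], [66.0, 3.9], [-0.1, 13.4], [-22.0, 13.3], [-66.0, 19.0], [-44.2, 13.4], [43.8, -13.6], [66.0, -18.9], [21.9, -13.5], [-0.2, -13.4], [-22.2, -13.6], [-44.0, -13.7], [-66.0, -19.0]]
[ 0.5322 -0.3378] 22.46 [0.03 0.09 0.12 0.15]
[[66.0, -18.9], [65.9, 3.9], [43.9, -13.5], [44.0, 13.4], [22.1, -13.4], [21.9, 13.6], [0.1, -13.5], [-0.1, 13.5], [-22.0, -13.3], [-22.2, 13.6], [-44.0, -13.3], [-44.3, 13.5], [-66.0, -19.0], [-65.9, 19.0]]
amber [ 0.623 -0.061  0.052]
jar [ 0.522 -0.415  0.046]
wash [0.315 0.304 0.13 ]
wash_bot [0.318 0.297 0.1  ]
```

```bash
cat > basefit.py <<'E'
from tiers import *
def cost(c,f,pose,box,sig=.7,ret=False):
    a,b=base_masks(c,pose,box,sig); x,y,w,h=box
    I=f[y:y+h,x:x+w].mean(2).ravel(); A=np.stack([np.ones(a.size),a.ravel(),b.ravel()],1)
    k,*_=np.linalg.lstsq(A,I,rcond=None); r=I-A@k
    return (np.sqrt(np.mean(np.minimum(r*r,900))),k) if ret else np.mean(np.minimum(r*r,900))
def fit_base(cams,p0):
    g=lambda q: sum(cost(c,f,[p0[0]+q[0]/1000,p0[1]+q[1]/1000,0,p0[2]+np.radians(q[2])],box) for c,f,box in cams)
    r=minimize(g,[0,0,0],method="Nelder-Mead",options=dict(initial_simplex=[[0,0,0],[4,0,0],[0,4,0],[0,0,2.]],xatol=.01,fatol=1e-3))
    q=r.x; return np.array([p0[0]+q[0]/1000,p0[1]+q[1]/1000,p0[2]+np.radians(q[2])]),r.fun
E
python3 - <<'E'
from basefit import *
from station import capture
cs={n:capture(n) for n in("top","side")}; fs={n:np.load(f"pics/{n}_avg.npy") for n in cs}
c=cs["top"]
print(ray(c,205,281,.012))
print(proj(cs["side"],[.46,.28,.012]))
p0=list(ray(c,205,281,.012)[:2])+[0.]
bx={"top":(180,240,48,82),"side":(237,168,66,48)}
out={}
for k in(["top"],["side"],["top","side"]):
    p,e=fit_base([(cs[n],fs[n],bx[n]) for n in k],p0); print(k,p[:2].round(4),np.degrees(p[2]).round(2),e)
    out[tuple(k)]=p
p=out[("top",)]
for n in cs:
    pp=out[(n,)]; print(cost(cs[n],fs[n],[pp[0],pp[1],0,pp[2]],bx[n],ret=True))
    x,y,w,h=bx[n]; g=cv2.resize(np.clip(fs[n][y:y+h,x:x+w,::-1]*1.4,0,255).astype(np.uint8),None,fx=7,fy=7,interpolation=cv2.INTER_CUBIC)
    pl,ps=base_parts([pp[0],pp[1],0,pp[2]])
    for P in [pl]+ps:
        q=(proj(cs[n],P)-[x,y]+.5)*7-.5; cv2.polylines(g,[cv2.convexHull(q.astype(np.float32)).astype(int)],True,(0,0,255),1)
    cv2.imwrite(f"pics/basefit_{n}.png",g)
E
```

```text
[0.46711678 0.31315912 0.012     ]
[[268.78863963 206.41308578]]
['top'] [0.4665 0.3146] 3.06 41.4920375015841
['side'] [0.4704 0.3155] 2.26 198.65787919601433
['top', 'side'] [0.4693 0.3147] 2.71 265.21409871927926
(np.float64(6.44143132398259), array([113.06672417, -31.1483122 , -65.42668754]))
(np.float64(14.094604612972098), array([125.35949986, -31.41395899, -63.34854103]))
```

View pics/basefit_top.png

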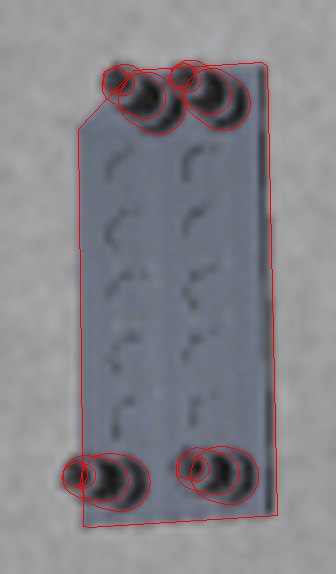

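View pics/basefit_side.png

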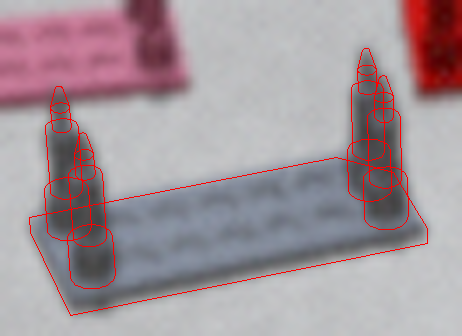

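```bash
cat > basefit2.py <<'E'
from tiers import *
# classes: 0 bench,1 plate top,2 plate side,3 post side,4 shoulder tops,5 nose
def layers(c,pose,box,zb,sig):
    L=np.zeros((box[3]*S,box[2]*S),np.uint8)
    fill(L,proj(c,T(pose,prism(OUT,zb,.012))),box,2)
    fill(L,proj(c,T(pose,np.c_[OUT,np.full(5,.012)])),box,1)
    cp=-c["world_to_cam"][:3,:3].T@c["world_to_cam"][:3,3]
    order=sorted(POSTS,key=lambda p:-np.linalg.norm(T(pose,[p[0]/1e3,p[1]/1e3,0])[0]-cp))
    for x,y in order:
        x/=1e3;y/=1e3
        for r,z0,z1 in((.0095,.012,.032),(.007,.032,.064)):
            fill(L,proj(c,T(pose,np.vstack([circ(x,y,z0,r),circ(x,y,z1,r)]))),box,3)
            fill(L,proj(c,T(pose,circ(x,y,z1,r))),box,4)
        fill(L,proj(c,T(pose,np.vstack([circ(x,y,.064,.004),circ(x,y,.074,.004)]))),box,3)
        fill(L,proj(c,T(pose,np.vstack([circ(x,y,.074,.004),circ(x,y,.084,.0015)]))),box,5)
    return np.stack([down((L==i).astype(np.uint8)*255,box,sig).ravel() for i in range(6)],1)
def cost(c,f,pose,box,zb=.004,sig=.7,ex=None):
    A=layers(c,pose,box,zb,sig); x,y,w,h=box
    I=f[y:y+h,x:x+w].mean(2).ravel(); W=np.ones(I.size) if ex is None else ex
    k,*_=np.linalg.lstsq(A*W[:,None],I*W,rcond=None); r=(I-A@k)*W
    return np.mean(np.minimum(r*r,600)),k
def excl(f,box):
    x,y,w,h=box; s=f[y:y+h,x:x+w]; sat=(s[...,0]-s[...,2])
    m=cv2.dilate((sat>15).astype(np.uint8),np.ones((5,5)))
    return 1.-m.ravel()
def fit_base(cams,p0,zb=.004,sig=.7):
    E=[excl(f,b) for c,f,b in cams]
    g=lambda q: sum(cost(c,f,[p0[0]+q[0]/1000,p0[1]+q[1]/1000,0,p0[2]+np.radians(q[2])],b,zb,sig,e)[0] for (c,f,b),e in zip(cams,E))
    r=minimize(g,[0,0,0],method="Nelder-Mead",options=dict(initial_simplex=[[0,0,0],[2,0,0],[0,2,0],[0,0,1.5]],xatol=.01,fatol=1e-3))
    q=r.x; return np.array([p0[0]+q[0]/1000,p0[1]+q[1]/1000,p0[2]+np.radians(q[2])]),r.fun
E
python3 - <<'E'
from basefit2 import *
from station import capture
cs={n:capture(n) for n in("top","side")}; fs={n:np.load(f"pics/{n}_avg.npy") for n in cs}
p0=[.467,.3145,np.radians(1.5)]
bx={"top":(180,240,48,82),"side":(237,168,66,48)}
for n in cs:
  for zb in(.002,.004,.006):
   for sig in(.5,.8):
    p,e=fit_base([(cs[n],fs[n],bx[n])],p0,zb,sig); print(n,zb,sig,p[:2].round(4),np.degrees(p[2]).round(2),round(e,1))
  pp=p; print(cost(cs[n],fs[n],[pp[0],pp[1],0,pp[2]],bx[n],.006)[1].round())
  x,y,w,h=bx[n]; g=cv2.resize(np.clip(fs[n][y:y+h,x:x+w,::-1]*1.4,0,255).astype(np.uint8),None,fx=7,fy=7,interpolation=cv2.INTER_CUBIC)
  P=[pp[0],pp[1],0,pp[2]]
  polys=[T(P,np.c_[OUT,np.full(5,.012)])]+[T(P,circ(a/1e3,b/1e3,z,r)) for a,b in POSTS for z,r in((.032,.0095),(.064,.007),(.074,.004),(.012,.0095))]
  for Q in polys:
        q=(proj(cs[n],Q)-[x,y]+.5)*7-.5; cv2.polylines(g,[q.astype(int)],True,(0,0,255),1)
  cv2.imwrite(f"pics/basefit2_{n}.png",g)
E
```

```text
top 0.002 0.5 [0.4668 0.3161] 2.99 16.9
top 0.002 0.8 [0.4668 0.3161] 2.96 24.5
top 0.004 0.5 [0.4667 0.316 ] 2.96 16.6
top 0.004 0.8 [0.4669 0.3159] 2.87 24.0
top 0.006 0.5 [0.4668 0.3158] 2.93 16.1
top 0.006 0.8 [0.4669 0.3158] 2.9 23.4
[113.  83. -24.  19.  94.  43.]
side 0.002 0.5 [0.4713 0.3194] 2.43 18.2
side 0.002 0.8 [0.4713 0.3191] 2.7 14.6
side 0.004 0.5 [0.4708 0.318 ] 2.74 16.0
side 0.004 0.8 [0.471  0.3182] 3.08 11.7
side 0.006 0.5 [0.4706 0.3162] 2.91 16.9
side 0.006 0.8 [0.4707 0.3166] 2.91 11.3
[125.  98.  60.  56. 107.  69.]
```

View pics/basefit2_top.png

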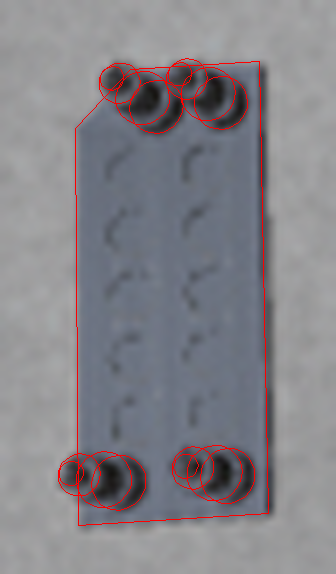

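View pics/basefit2_side.png

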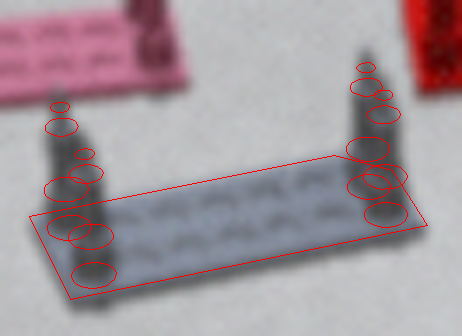

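View enlarged.

```bash
python3 - <<'E'
from basefit2 import *
f=np.load("pics/top_avg.npy")
a=[]
for (x,y,w,h) in((186,242,36,24),(186,296,36,24)):
    a.append(cv2.resize(np.clip(f[y:y+h,x:x+w,::-1]*1.8,0,255).astype(np.uint8),None,fx=12,fy=12,interpolation=cv2.INTER_CUBIC))
cv2.imwrite("pics/zz.png",np.vstack(a))
E
```

```text
(no output)
```

View pics/zz.png

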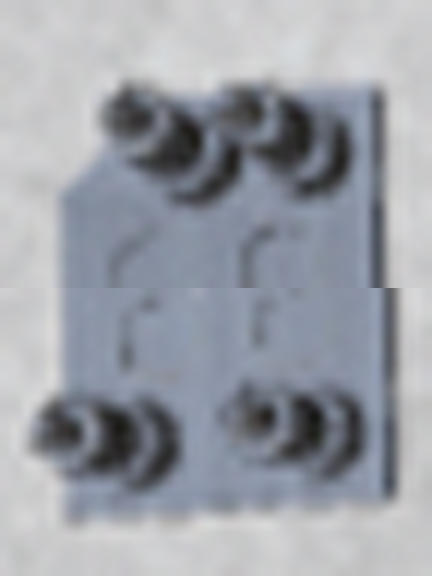

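```bash
python3 - <<'E'
from basefit2 import *
import basefit2 as b
from station import capture
cs={n:capture(n) for n in("top","side")}; fs={n:np.load(f"pics/{n}_avg.npy") for n in cs}
bx={"top":(180,240,48,82),"side":(237,168,66,48)}
p0=[.4668,.3155,np.radians(2.)]
n="top"
c,f,box=cs[n],fs[n],bx[n]
A=layers(c,[p0[0],p0[1],0,p0[2]],box,.0,.5)
pm=(cv2.dilate((A[:,3:].sum(1)>.02).astype(np.uint8).reshape(box[3],box[2]),np.ones((3,3))).ravel()).astype(float)
def run(W,zb,sig,s0=p0):
    def cst(q):
        pose=[p0[0]+q[0]/1e3,p0[1]+q[1]/1e3,0,p0[2]+np.radians(q[2])]
        A=layers(c,pose,box,zb,sig); A=np.stack([A[:,0],A[:,1]+A[:,4],A[:,2]+A[:,3],A[:,5]],1)
        x,y,w,h=box; I=f[y:y+h,x:x+w].mean(2).ravel()
        k,*_=np.linalg.lstsq(A*W[:,None],I*W,rcond=None); r=(I-A@k)*W
        cst.k=k
        return np.mean(np.minimum(r*r,900))
    r=minimize(cst,[0,0,0],method="Nelder-Mead",options=dict(initial_simplex=[[0,0,0],[1.5,0,0],[0,1.5,0],[0,0,1.5]],xatol=.01,fatol=1e-3))
    q=r.x; print(zb,sig,round(p0[0]+q[0]/1e3,5),round(p0[1]+q[1]/1e3,5),round(np.degrees(p0[2])+q[2],2),round(r.fun,2),cst.k.round())
for nm,W in(("all",np.ones_like(pm)),("posts",pm),("plate",1-pm)):
    print(nm)
    for zb in(0,.004):
        for sig in(.4,.6): run(W,zb,sig)
E
```

```text
all
0 0.4 0.4666 0.31621 2.94 22.1 [113.  83.  34.  53.]
0 0.6 0.46659 0.31604 2.85 22.18 [114.  84.  28.  48.]
0.004 0.4 0.46675 0.31591 2.91 17.84 [113.  83.  30.  51.]
0.004 0.6 0.46679 0.31598 2.88 18.06 [113.  84.  24.  48.]
posts
0 0.4 0.4666 0.31589 2.82 7.07 [115.  83.  30.  50.]
0 0.6 0.46685 0.31585 2.91 6.44 [117.  86.  23.  46.]
0.004 0.4 0.4666 0.31589 2.83 7.09 [115.  83.  29.  50.]
0.004 0.6 0.46681 0.31579 2.86 6.56 [117.  86.  23.  45.]
plate
0 0.4 0.46638 0.31627 3.05 11.02 [1.1300000e+02 8.3000000e+01 4.9000000e+01 1.4073263e+07]
0 0.6 0.46695 0.31672 3.06 11.93 [113.  83.  34. 188.]
0.004 0.4 0.46684 0.31601 3.09 10.08 [1.130000e+02 8.300000e+01 3.500000e+01 8.350432e+06]
0.004 0.6 0.46686 0.31611 2.94 10.33 [ 113.   83.   12. 1540.]
```

```bash
cat > plan.py <<'E'
import sys,json,numpy as np
from scipy.spatial.transform import Rotation as Ro
from station import sense
# usage: plan.py x y z psi nrows : rows from the measured pose to the target, tool down
def plan(x,y,z,psi,n):
    s=sense(); p=np.array(s["tcp_pos"]); R=Ro.from_matrix(s["ee_rot"]); g=np.array([x,y,z])
    a=np.radians(psi); G=Ro.from_matrix([[np.cos(a),np.sin(a),0],[np.sin(a),-np.cos(a),0],[0,0,-1]])
    rv=(R.inv()*G).as_rotvec(); rows=[]
    print("now",p.round(4),"psi",np.degrees(np.arctan2(*R.as_matrix()[1::-1,0])).round(2),"F",np.round(s["wrist_force"],1),"w",round(s["gripper_width"]*8.7,2),"t",round(s["time_s"],2))
    for i in range(n):
        d=R.inv().apply((g-p)/n); st=Ro.from_rotvec(rv/n)
        rows.append([*(d*100).round(2),*np.degrees(rv/n).round(2)]); R=R*st
    rows=[[float(v) for v in r] for r in rows]
    for i in range(0,n,5): print(json.dumps(rows[i:i+5]))
if __name__=="__main__":
    a=[float(v) for v in sys.argv[1:]]; plan(*a[:4],int(a[4]))
E
python3 plan.py .5478 -.0269 .2 -79.32 20; python3 -m jog '[[0,0,0,0,0,0],[0,0,0,0,0,0],[0,0,0,0,0,0],[0,0,0,0,0,0],[0,0,0,0,0,0]]'; python3 - <<'E'
from tiers import *
from station import capture
c=capture("top")
print(ray(c,252,178,.054),ray(c,225,180,.11))
E
```

```text
now [0.2638 0.5666 0.2226] psi -24.97 F [ 0.1  0.3 -0. ] w 8.68 t 1.0
[[2.54, 2.09, 0.11, -0.0, 0.0, 2.72], [2.64, 1.97, 0.11, -0.0, 0.0, 2.72], [2.73, 1.84, 0.11, -0.0, 0.0, 2.72], [2.81, 1.71, 0.11, -0.0, 0.0, 2.72], [2.89, 1.57, 0.11, -0.0, 0.0, 2.72]]
[[2.96, 1.44, 0.11, -0.0, 0.0, 2.72], [3.02, 1.29, 0.11, -0.0, 0.0, 2.72], [3.08, 1.15, 0.11, -0.0, 0.0, 2.72], [3.13, 1.0, 0.11, -0.0, 0.0, 2.72], [3.18, 0.85, 0.11, -0.0, 0.0, 2.72]]
[[3.21, 0.7, 0.11, -0.0, 0.0, 2.72], [3.24, 0.55, 0.11, -0.0, 0.0, 2.72], [3.27, 0.39, 0.11, -0.0, 0.0, 2.72], [3.28, 0.24, 0.11, -0.0, 0.0, 2.72], [3.29, 0.08, 0.11, -0.0, 0.0, 2.72]]
[[3.29, -0.07, 0.11, -0.0, 0.0, 2.72], [3.28, -0.23, 0.11, -0.0, 0.0, 2.72], [3.27, -0.39, 0.11, -0.0, 0.0, 2.72], [3.24, -0.54, 0.11, -0.0, 0.0, 2.72], [3.22, -0.69, 0.11, -0.0, 0.0, 2.72]]
time_s: 1.42
tcp_pos: [0.2638, 0.5666, 0.2226]
ee_rot: [[0.907, -0.422, -0.0], [-0.422, -0.907, 0.0], [-0.0, -0.0, -1.0]]
wrist_force: [0.4, 0.5, -0.1]
gripper_width: 1.002
[0.71752324 0.19548449 0.054     ] [0.69538475 0.25080245 0.11      ]
```

```bash
python3 -m jog '[[2.54,2.09,0.11,0,0,2.72],[2.64,1.97,0.11,0,0,2.72],[2.73,1.84,0.11,0,0,2.72],[2.81,1.71,0.11,0,0,2.72],[2.89,1.57,0.11,0,0,2.72]]' 8.7
python3 -m jog '[[2.96,1.44,0.11,0,0,2.72],[3.02,1.29,0.11,0,0,2.72],[3.08,1.15,0.11,0,0,2.72],[3.13,1.0,0.11,0,0,2.72],[3.18,0.85,0.11,0,0,2.72]]'
python3 -m jog '[[3.21,0.7,0.11,0,0,2.72],[3.24,0.55,0.11,0,0,2.72],[3.27,0.39,0.11,0,0,2.72],[3.28,0.24,0.11,0,0,2.72],[3.29,0.08,0.11,0,0,2.72]]'
python3 -m jog '[[3.29,-0.07,0.11,0,0,2.72],[3.28,-0.23,0.11,0,0,2.72],[3.27,-0.39,0.11,0,0,2.72],[3.24,-0.54,0.11,0,0,2.72],[3.22,-0.69,0.11,0,0,2.72]]'
python3 plan.py .5478 -.0269 .06 -79.32 5
```

```text
time_s: 1.88
tcp_pos: [0.3353, 0.4167, 0.2171]
ee_rot: [[0.781, -0.625, 0.0], [-0.625, -0.781, 0.0], [0.0, -0.0, -1.0]]
wrist_force: [1.2, 0.8, -0.0]
gripper_width: 0.998
time_s: 2.3
tcp_pos: [0.4062, 0.2684, 0.2118]
ee_rot: [[0.612, -0.791, 0.001], [-0.791, -0.612, 0.001], [-0.0, -0.001, -1.0]]
wrist_force: [1.5, -0.1, -0.2]
gripper_width: 0.999
time_s: 2.72
tcp_pos: [0.4771, 0.1199, 0.2063]
ee_rot: [[0.409, -0.913, 0.001], [-0.913, -0.409, 0.0], [-0.0, -0.001, -1.0]]
wrist_force: [0.9, 0.1, 0.8]
gripper_width: 1.004
time_s: 3.13
tcp_pos: [0.548, -0.0286, 0.2007]
ee_rot: [[0.182, -0.983, 0.001], [-0.983, -0.182, 0.0], [0.0, -0.001, -1.0]]
wrist_force: [-0.4, 0.6, -1.2]
gripper_width: 0.997
now [ 0.548  -0.0286  0.2007] psi -79.5 F [-0.4  0.6 -1.2] w 8.67 t 3.13
[[-0.03, -0.0, 2.81, -0.01, -0.0, -0.04], [-0.03, -0.0, 2.81, -0.01, -0.0, -0.04], [-0.03, -0.0, 2.81, -0.01, -0.0, -0.04], [-0.03, -0.0, 2.81, -0.01, -0.0, -0.04], [-0.03, -0.0, 2.81, -0.01, -0.0, -0.04]]
```

```bash
python3 -m jog '[[-0.03,0,2.81,0,0,-0.04],[-0.03,0,2.81,0,0,-0.04],[-0.03,0,2.81,0,0,-0.04],[-0.03,0,2.81,0,0,-0.04],[-0.03,0,2.81,0,0,-0.04]]'
python3 plan.py .5478 -.0269 .004 -79.32 5
python3 - <<'E'
from station import capture
import cv2
for n in("top","side"):
    f=capture(n)["frame"][200:400,280:480] if n=="side" else capture(n)["frame"][160:310,270:470]
    cv2.imwrite(f"pics/pre_{n}.png",cv2.resize(f[:,:,::-1],None,fx=3,fy=3,interpolation=cv2.INTER_CUBIC))
E
```

```text
time_s: 3.55
tcp_pos: [0.5474, -0.0257, 0.0591]
ee_rot: [[0.188, -0.982, 0.001], [-0.982, -0.188, 0.0], [0.0, -0.001, -1.0]]
wrist_force: [0.8, 1.0, 0.5]
gripper_width: 1.001
now [ 0.5474 -0.0257  0.0591] psi -79.18 F [0.8 1.  0.5] w 8.71 t 3.55
[[0.02, -0.0, 1.1, -0.01, -0.0, 0.03], [0.02, -0.0, 1.1, -0.01, -0.0, 0.03], [0.02, -0.0, 1.1, -0.01, -0.0, 0.03], [0.02, -0.0, 1.1, -0.01, -0.0, 0.03], [0.02, -0.0, 1.1, -0.01, -0.0, 0.03]]
```

View pics/pre_side.png

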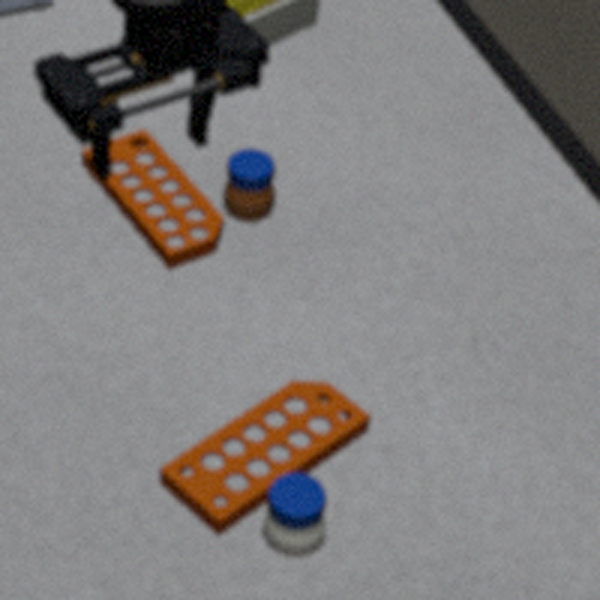

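View pics/pre_top.png

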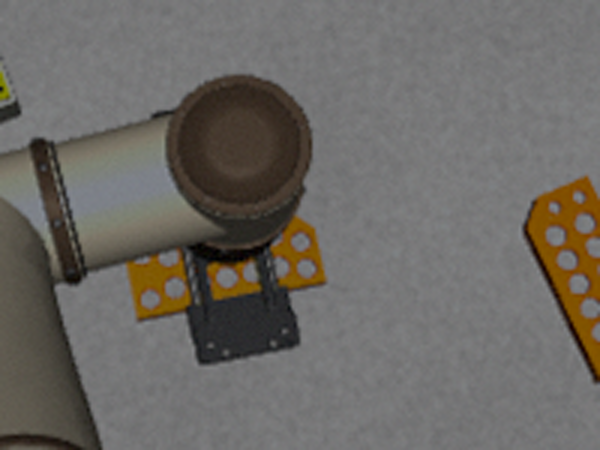

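The side view shows the jaws straddling the middle tier, clear of the amber bottle (about px 250,185 in the zoom). In the top view the wrist covers part of the tier. Going down and closing.

```bash
python3 -m jog '[[0.02,0,1.1,0,0,0.03],[0.02,0,1.1,0,0,0.03],[0.02,0,1.1,0,0,0.03],[0.02,0,1.1,0,0,0.03],[0.02,0,1.1,0,0,0.03]]'
python3 -m jog '[[0,0,0,0,0,0],[0,0,0,0,0,0],[0,0,0,0,0,0],[0,0,0,0,0,0],[0,0,0,0,0,0]]' 6.0
python3 -m jog '[[0,0,0,0,0,0],[0,0,0,0,0,0],[0,0,0,0,0,0],[0,0,0,0,0,0],[0,0,0,0,0,0]]' 6.0
```

```text
time_s: 4.07
tcp_pos: [0.5491, -0.0262, 0.0067]
ee_rot: [[0.186, -0.983, 0.004], [-0.983, -0.186, 0.0], [0.0, -0.004, -1.0]]
wrist_force: [-0.2, -0.4, 0.6]
gripper_width: 0.999
time_s: 4.48
tcp_pos: [0.5483, -0.0263, 0.0064]
ee_rot: [[0.186, -0.983, 0.002], [-0.983, -0.186, 0.0], [0.0, -0.002, -1.0]]
wrist_force: [-0.6, 1.2, 2.2]
gripper_width: 0.757
time_s: 4.9
tcp_pos: [0.5483, -0.0263, 0.0063]
ee_rot: [[0.186, -0.983, 0.002], [-0.983, -0.186, 0.0], [0.0, -0.002, -1.0]]
wrist_force: [-0.5, 0.4, 6.4]
gripper_width: 0.759
```

```bash
python3 -m jog '[[0,0,-0.3,0,0,0],[0,0,-0.6,0,0,0],[0,0,-1,0,0,0],[0,0,-1.5,0,0,0],[0,0,-1.5,0,0,0]]' 6.0
python3 -m jog '[[0,0,-2,0,0,0],[0,0,-2,0,0,0],[0,0,-2,0,0,0],[0,0,-2,0,0,0],[0,0,-2,0,0,0]]' 
python3 plan.py .4617 .3156 .155 2.9 20
```

```text
time_s: 5.32
tcp_pos: [0.547, -0.0266, 0.0548]
ee_rot: [[0.185, -0.983, -0.001], [-0.983, -0.185, -0.0], [0.0, 0.001, -1.0]]
wrist_force: [-0.2, 0.5, -1.1]
gripper_width: 0.756
time_s: 5.73
tcp_pos: [0.547, -0.0266, 0.1558]
ee_rot: [[0.185, -0.983, 0.0], [-0.983, -0.185, 0.0], [-0.0, -0.0, -1.0]]
wrist_force: [-0.6, 1.7, -0.6]
gripper_width: 0.753
now [ 0.547  -0.0266  0.1558] psi -79.32 F [-0.6  1.7 -0.6] w 6.55 t 5.73
[[-1.76, 0.1, 0.0, -0.0, -0.0, -4.11], [-1.76, -0.02, 0.0, -0.0, -0.0, -4.11], [-1.76, -0.15, 0.0, -0.0, -0.0, -4.11], [-1.74, -0.28, 0.0, -0.0, -0.0, -4.11], [-1.72, -0.4, 0.0, -0.0, -0.0, -4.11]]
[[-1.68, -0.52, 0.0, -0.0, -0.0, -4.11], [-1.64, -0.64, 0.0, -0.0, -0.0, -4.11], [-1.59, -0.76, 0.0, -0.0, -0.0, -4.11], [-1.53, -0.87, 0.0, -0.0, -0.0, -4.11], [-1.47, -0.98, 0.0, -0.0, -0.0, -4.11]]
[[-1.39, -1.08, 0.0, -0.0, -0.0, -4.11], [-1.31, -1.18, 0.0, -0.0, -0.0, -4.11], [-1.22, -1.27, 0.0, -0.0, -0.0, -4.11], [-1.13, -1.35, 0.0, -0.0, -0.0, -4.11], [-1.03, -1.43, 0.0, -0.0, -0.0, -4.11]]
[[-0.93, -1.5, 0.0, -0.0, -0.0, -4.11], [-0.82, -1.56, 0.0, -0.0, -0.0, -4.11], [-0.7, -1.62, 0.0, -0.0, -0.0, -4.11], [-0.58, -1.66, 0.0, -0.0, -0.0, -4.11], [-0.46, -1.7, 0.0, -0.0, -0.0, -4.11]]
```

```bash
python3 -m jog '[[-1.76,0.1,0,0,0,-4.11],[-1.76,-0.02,0,0,0,-4.11],[-1.76,-0.15,0,0,0,-4.11],[-1.74,-0.28,0,0,0,-4.11],[-1.72,-0.4,0,0,0,-4.11]]'
python3 -m jog '[[-1.68,-0.52,0,0,0,-4.11],[-1.64,-0.64,0,0,0,-4.11],[-1.59,-0.76,0,0,0,-4.11],[-1.53,-0.87,0,0,0,-4.11],[-1.47,-0.98,0,0,0,-4.11]]'
python3 -m jog '[[-1.39,-1.08,0,0,0,-4.11],[-1.31,-1.18,0,0,0,-4.11],[-1.22,-1.27,0,0,0,-4.11],[-1.13,-1.35,0,0,0,-4.11],[-1.03,-1.43,0,0,0,-4.11]]'
python3 -m jog '[[-0.93,-1.5,0,0,0,-4.11],[-0.82,-1.56,0,0,0,-4.11],[-0.7,-1.62,0,0,0,-4.11],[-0.58,-1.66,0,0,0,-4.11],[-0.46,-1.7,0,0,0,-4.11]]'
python3 -m jog '[[0,0,0,0,0,0],[0,0,0,0,0,0],[0,0,0,0,0,0],[0,0,0,0,0,0],[0,0,0,0,0,0]]'
python3 plan.py .4617 .3156 .125 2.9 5
python3 - <<'E'
from station import capture
import cv2,numpy as np
for n in("top","side"):
    f=np.mean([capture(n)["frame"].astype(float) for _ in range(3)],0); np.save(f"pics/m1_{n}.npy",f)
    f=f[130:260,180:360] if n=="side" else f[210:350,150:350]
    cv2.imwrite(f"pics/m1_{n}.png",cv2.resize(np.clip(f[:,:,::-1]*1.4,0,255).astype(np.uint8),None,fx=4,fy=4,interpolation=cv2.INTER_CUBIC))
E
```

```text
time_s: 6.15
tcp_pos: [0.5256, 0.0596, 0.1548]
ee_rot: [[0.521, -0.853, 0.0], [-0.853, -0.521, 0.0], [-0.0, -0.001, -1.0]]
wrist_force: [-0.2, 0.6, -0.8]
gripper_width: 0.752
time_s: 6.57
tcp_pos: [0.5043, 0.1452, 0.1548]
ee_rot: [[0.788, -0.616, 0.0], [-0.616, -0.788, 0.0], [0.0, -0.0, -1.0]]
wrist_force: [-0.3, -0.8, -0.8]
gripper_width: 0.754
time_s: 6.98
tcp_pos: [0.4831, 0.2306, 0.1547]
ee_rot: [[0.954, -0.3, 0.0], [-0.3, -0.954, 0.0], [0.0, -0.0, -1.0]]
wrist_force: [0.2, -0.4, -0.3]
gripper_width: 0.753
time_s: 7.4
tcp_pos: [0.4617, 0.3161, 0.1548]
ee_rot: [[0.999, 0.054, 0.0], [0.054, -0.999, 0.0], [0.0, -0.0, -1.0]]
wrist_force: [-0.3, 0.5, -0.7]
gripper_width: 0.755
time_s: 7.82
tcp_pos: [0.4623, 0.3147, 0.1542]
ee_rot: [[0.999, 0.049, -0.0], [0.049, -0.999, -0.0], [-0.0, 0.0, -1.0]]
wrist_force: [0.0, 0.1, -1.1]
gripper_width: 0.752
now [0.4623 0.3147 0.1542] psi 2.8 F [ 0.   0.1 -1.1] w 6.54 t 7.82
[[-0.01, -0.02, 0.58, 0.0, 0.0, -0.02], [-0.01, -0.02, 0.58, 0.0, 0.0, -0.02], [-0.01, -0.02, 0.58, 0.0, 0.0, -0.02], [-0.01, -0.02, 0.58, 0.0, 0.0, -0.02], [-0.01, -0.02, 0.58, 0.0, 0.0, -0.02]]
```

View pics/m1_side.png

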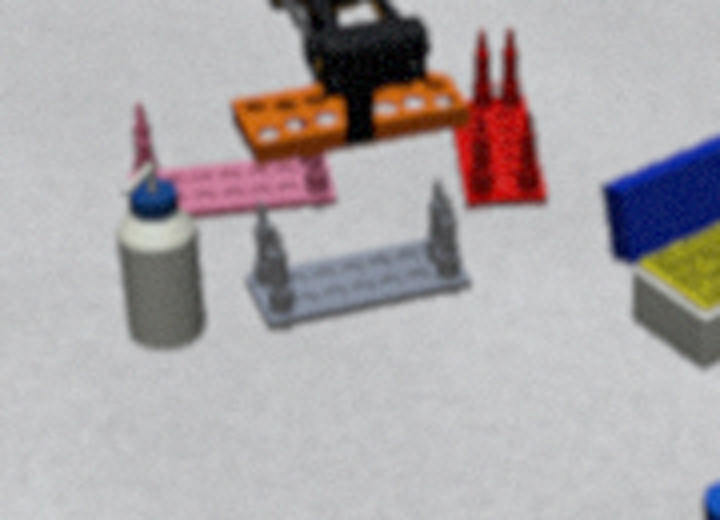

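View pics/m1_top.png

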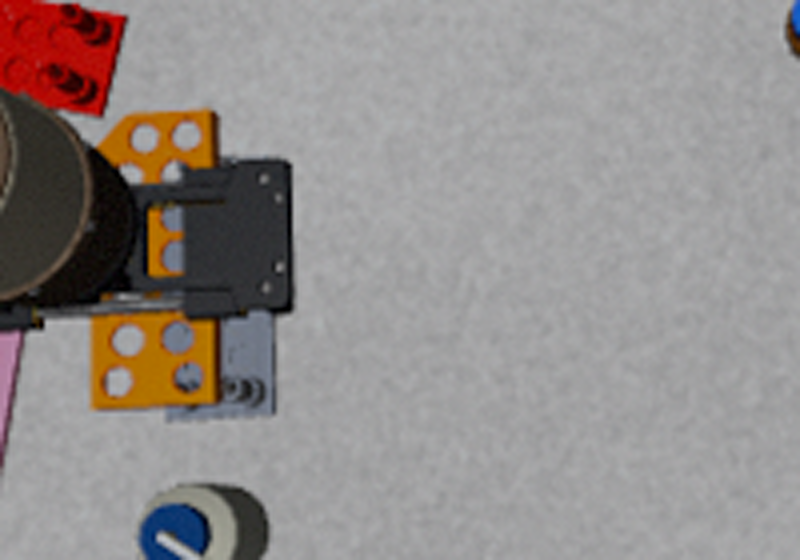

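```bash
cat > held.py <<'E'
from tiers import *
from station import capture,sense
M=np.array(POSTS)/1000.
BASE=(.4667,.3159,2.9)
def meas(f,c,tz,guess,box=(150,210,90,130),post_r=.008):
    h=holes(c,f,box,tz+.016,.3,2,120)
    x,y,a=guess[0],guess[1],np.radians(guess[2]); R=np.array([[np.cos(a),-np.sin(a)],[np.sin(a),np.cos(a)]])
    P=M@R.T+[x,y]; A=[];B=[]
    for m,p in zip(M,P):
        d=np.linalg.norm(h[:,3:]-p,axis=1); i=d.argmin()
        if d[i]<.009: A.append(m);B.append(h[i,3:]); print("hole",m*1000,"px",h[i,1:3].round(2),"area",h[i,0].round(1))
    t,th,r=rigid(np.array(A),np.array(B)); th=np.degrees(th)
    print("tier",t.round(4),th.round(2),"res mm",(r*1000).round(2)," to base: dx,dy mm",((np.array(BASE[:2])-t)*1000).round(2),"dyaw",round(BASE[2]-th,2))
    return t,th
E
python3 - <<'E'
from held import *
c=capture("top"); s=sense(); tz=s["tcp_pos"][2]-.0063
meas(np.load("pics/m1_top.npy"),c,tz,(.467,.316,2.9))
print(s["tcp_pos"],np.degrees(np.arctan2(s["ee_rot"][1][0],s["ee_rot"][0][0])))
# side-cam fit of tier z
c=capture("side");f=np.load("pics/m1_side.npy"); 
E
```

```text
hole [-66. -19.] px [196.94 303.71] area 42.4
hole [-66.  19.] px [179.21 304.94] area 45.6
hole [ 66. -19.] px [196.28 243.45] area 44.5
hole [66.  4.] px [185.82 244.11] area 42.7
tier [0.4671 0.3144] 2.85 res mm [0.28 0.06 0.06 0.17]  to base: dx,dy mm [-0.38  1.46] dyaw 0.05
[0.46228424 0.31530043 0.15403529] 2.8598768908279872
```

```bash
python3 -m jog '[[-0.04,-0.13,1,0,0,0],[0,0,1,0,0,0],[0,0,1,0,0,0],[0,0,1,0,0,0],[0,0,1,0,0,0]]'
python3 -m jog '[[0,0,1,0,0,0],[0,0,1,0,0,0],[0,0,1,0,0,0],[0,0,0.7,0,0,0],[0,0,0.5,0,0,0]]'
python3 -m jog '[[0,0,0,0,0,0],[0,0,0,0,0,0],[0,0,0,0,0,0],[0,0,0,0,0,0],[0,0,0,0,0,0]]'
python3 - <<'E'
from held import *
for n in("top","side"):
    L=[capture(n) for _ in range(3)]; f=np.mean([l["frame"].astype(float) for l in L],0); np.save(f"pics/m2_{n}.npy",f)
    if n=="top":
        s=sense(); meas(f,L[0],s["tcp_pos"][2]-.0063,(.467,.316,2.9)); print(np.round(s["tcp_pos"],4),s["wrist_force"])
    f=f[140:220,220:320] if n=="side" else f[230:330,150:270]
    cv2.imwrite(f"pics/m2_{n}.png",cv2.resize(np.clip(f[:,:,::-1]*1.4,0,255).astype(np.uint8),None,fx=6,fy=6,interpolation=cv2.INTER_CUBIC))
E
```

```text
time_s: 8.63
tcp_pos: [0.4614, 0.3164, 0.1024]
ee_rot: [[0.999, 0.05, -0.001], [0.05, -0.999, -0.001], [-0.001, 0.001, -1.0]]
wrist_force: [0.1, 0.8, -1.5]
gripper_width: 0.754
time_s: 9.05
tcp_pos: [0.4615, 0.3165, 0.0608]
ee_rot: [[0.999, 0.05, -0.001], [0.05, -0.999, -0.001], [-0.001, 0.001, -1.0]]
wrist_force: [-0.2, -0.3, -1.5]
gripper_width: 0.756
time_s: 9.47
tcp_pos: [0.462, 0.3171, 0.0627]
ee_rot: [[0.999, 0.05, 0.001], [0.05, -0.999, 0.001], [0.001, -0.001, -1.0]]
wrist_force: [0.1, -0.7, -1.5]
gripper_width: 0.756
hole [-66. -19.] px [205.8  306.45] area 38.1
hole [-66.  19.] px [189.51 307.45] area 36.6
hole [ 66. -19.] px [204.98 250.37] area 35.3
hole [66.  4.] px [195.2  251.12] area 35.1
tier [0.4665 0.317 ] 2.97 res mm [0.14 0.08 0.31 0.13]  to base: dx,dy mm [ 0.21 -1.12] dyaw -0.07
[0.4619 0.3169 0.0624] [ 0.05506801  0.1237442  -0.21302117]
```

View pics/m2_side.png

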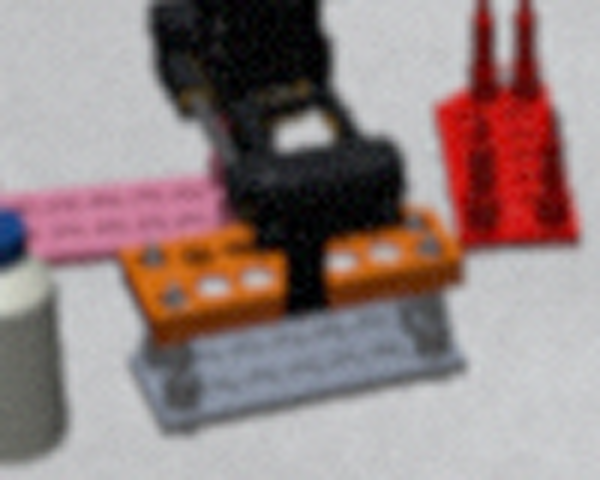

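View pics/m2_top.png

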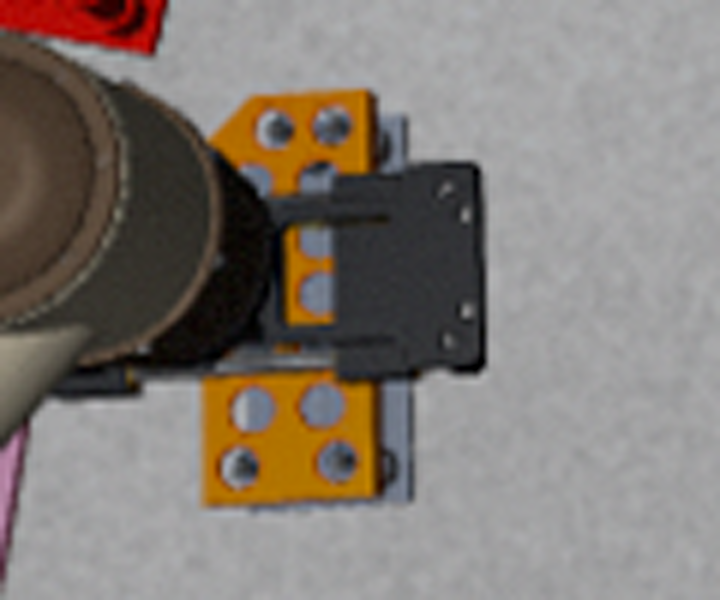

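```bash
python3 -m jog '[[0.02,0.1,0,0,0,0],[0,0,0,0,0,0],[0,0,0,0,0,0],[0,0,0,0,0,0],[0,0,0,0,0,0]]'
python3 - <<'E'
from held import *
for n in("top","side"):
    L=[capture(n) for _ in range(4)]; f=np.mean([l["frame"].astype(float) for l in L],0); np.save(f"pics/m3_{n}.npy",f); c=L[0]
    s=sense(); tz=s["tcp_pos"][2]-.0063
    if n=="top":
        t,th=meas(f,c,tz,(.467,.316,2.9)); print(np.round(s["tcp_pos"],4),s["wrist_force"])
    # overlay of predicted tier (green) and base (red) outlines
    x,y,w,h=(220,140,100,80) if n=="side" else (175,235,50,90); k=7
    g=cv2.resize(np.clip(f[y:y+h,x:x+w,::-1]*1.4,0,255).astype(np.uint8),None,fx=k,fy=k,interpolation=cv2.INTER_CUBIC)
    P=[BASE[0],BASE[1],0,np.radians(BASE[2])]; Q=[t[0],t[1],tz,np.radians(th)]
    polys=[(T(P,np.c_[OUT,np.full(5,.012)]),(0,0,255))]+[(T(P,circ(a/1e3,b/1e3,z,r)),(0,0,255)) for a,b in POSTS for z,r in((.064,.007),(.074,.004),(.083,.0015))]
    polys+=[(T(Q,np.c_[OUT,np.full(5,z)]),(0,255,0)) for z in(0,.018)]+[(T(Q,circ(a/1e3,b/1e3,.018,.008)),(0,255,0)) for a,b in POSTS]
    for V,col in polys:
        q=(proj(c,V)-[x,y]+.5)*k-.5; cv2.polylines(g,[q.round().astype(int)],True,col,1)
    cv2.imwrite(f"pics/m3_{n}.png",g)
E
```

```text
time_s: 10.18
tcp_pos: [0.462, 0.3158, 0.062]
ee_rot: [[0.999, 0.05, -0.0], [0.05, -0.999, -0.0], [-0.0, 0.0, -1.0]]
wrist_force: [0.7, -0.6, -0.5]
gripper_width: 0.754
hole [-66. -19.] px [206.47 306.47] area 39.0
hole [-66.  19.] px [190.1  307.38] area 38.9
hole [ 66. -19.] px [205.71 250.34] area 35.2
hole [66.  4.] px [195.81 251.06] area 34.9
tier [0.4666 0.3156] 2.9 res mm [0.25 0.06 0.4  0.26]  to base: dx,dy mm [0.11 0.32] dyaw 0.0
[0.462  0.3158 0.062 ] [-0.18545641  0.5192106  -1.17612213]
```

View pics/m3_side.png

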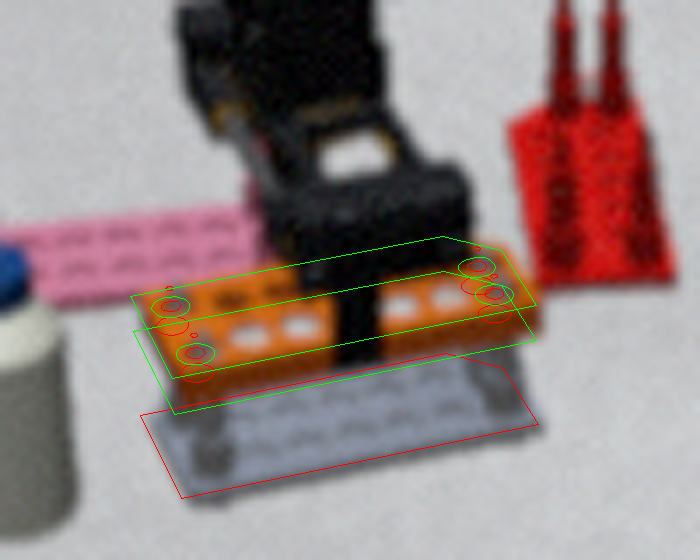

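View pics/m3_top.png

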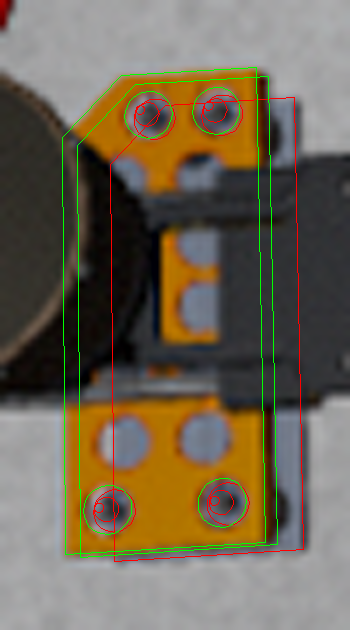

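```bash
python3 -m jog '[[0,-0.02,0.2,0,0,0],[0,0,0.2,0,0,0],[0,0,0.2,0,0,0],[0,0,0.2,0,0,0],[0,0,0.2,0,0,0]]'
```

```text
time_s: 11.0
tcp_pos: [0.4619, 0.3159, 0.0517]
ee_rot: [[0.999, 0.05, -0.0], [0.05, -0.999, -0.0], [-0.0, 0.0, -1.0]]
wrist_force: [0.1, -0.2, -0.2]
gripper_width: 0.755
```

```bash
python3 -m jog '[[0,0,0.4,0,0,0],[0,0,0.4,0,0,0],[0,0,0.4,0,0,0],[0,0,0.4,0,0,0],[0,0,0.4,0,0,0]]'
python3 -m jog '[[0,0,0.2,0,0,0],[0,0,0.1,0,0,0],[0,0,0.1,0,0,0],[0,0,0.1,0,0,0],[0,0,0,0,0,0]]'
```

```text
time_s: 11.42
tcp_pos: [0.4619, 0.3159, 0.0315]
ee_rot: [[0.999, 0.05, -0.0], [0.05, -0.999, -0.0], [-0.0, 0.0, -1.0]]
wrist_force: [-0.9, -1.3, -0.8]
gripper_width: 0.754
time_s: 11.83
tcp_pos: [0.462, 0.316, 0.027]
ee_rot: [[0.999, 0.05, -0.0], [0.05, -0.999, -0.0], [-0.0, 0.0, -1.0]]
wrist_force: [1.0, 0.0, -0.9]
gripper_width: 0.753
```

```bash
python3 -m jog '[[0,0,0.1,0,0,0],[0,0,0.1,0,0,0],[0,0,0.05,0,0,0],[0,0,0.05,0,0,0],[0,0,0,0,0,0]]'
```

```text
time_s: 12.25
tcp_pos: [0.462, 0.316, 0.0244]
ee_rot: [[0.999, 0.05, 0.0], [0.05, -0.999, -0.0], [0.0, 0.0, -1.0]]
wrist_force: [-1.2, -0.7, 2.3]
gripper_width: 0.755
```

```bash
python3 -m jog '[[0,0,0.05,0,0,0],[0,0,0,0,0,0],[0,0,0,0,0,0],[0,0,0,0,0,0],[0,0,0,0,0,0]]'
python3 -m jog '[[0,0,0.04,0,0,0],[0,0,0,0,0,0],[0,0,0,0,0,0],[0,0,0,0,0,0],[0,0,0,0,0,0]]'
python3 - <<'E'
from held import *
for n in("top","side"):
    L=[capture(n) for _ in range(2)]; f=np.mean([l["frame"].astype(float) for l in L],0); c=L[0]
    if n=="top": meas(f,c,.018,(.467,.316,2.9))
    x,y,w,h=(220,140,100,80) if n=="side" else (175,235,50,90); k=7
    cv2.imwrite(f"pics/m4_{n}.png",cv2.resize(np.clip(f[y:y+h,x:x+w,::-1]*1.4,0,255).astype(np.uint8),None,fx=k,fy=k,interpolation=cv2.INTER_CUBIC))
E
```

```text
time_s: 12.67
tcp_pos: [0.462, 0.316, 0.0243]
ee_rot: [[0.999, 0.05, 0.0], [0.05, -0.999, 0.0], [0.0, -0.0, -1.0]]
wrist_force: [-1.7, -0.9, 4.6]
gripper_width: 0.758
time_s: 13.08
tcp_pos: [0.462, 0.316, 0.0243]
ee_rot: [[0.999, 0.05, 0.0], [0.05, -0.999, 0.0], [0.0, -0.0, -1.0]]
wrist_force: [-3.1, -1.8, 7.7]
gripper_width: 0.756
hole [-66. -19.] px [208.7  306.97] area 45.3
tier [0.4682 0.3157] 0.0 res mm [0.]  to base: dx,dy mm [-1.55  0.16] dyaw 2.9
```

View pics/m4_side.png

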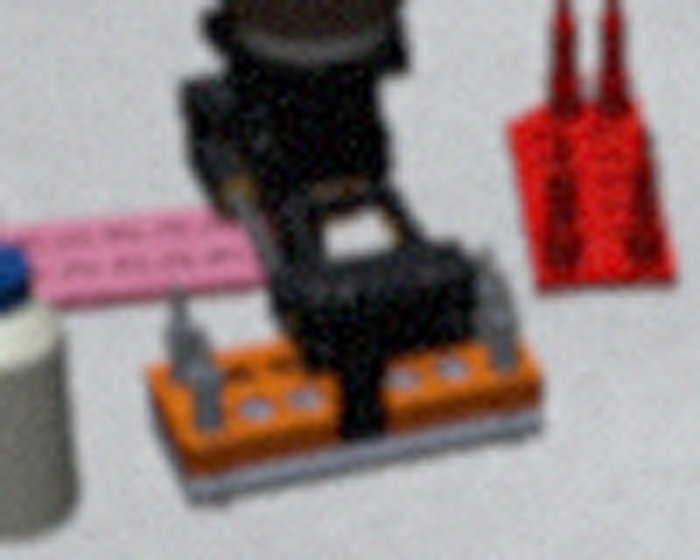

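The middle tier is seated level: the skirt lies parallel and just above the base plate, and the contact force rises with no downward travel. Opening and lifting straight up.

```bash
python3 -m jog '[[0,0,0,0,0,0],[0,0,0,0,0,0],[0,0,0,0,0,0],[0,0,0,0,0,0],[0,0,0,0,0,0]]' 8.7
python3 -m jog '[[0,0,0,0,0,0],[0,0,-0.1,0,0,0],[0,0,-0.3,0,0,0],[0,0,-1,0,0,0],[0,0,-2,0,0,0]]' 8.7
python3 -m jog '[[0,0,-3,0,0,0],[0,0,-3,0,0,0],[0,0,-3,0,0,0],[0,0,-3,0,0,0],[0,0,-3,0,0,0]]'
python3 plan.py .5359 -.3363 .19 22.46 25
```

```text
time_s: 13.7
tcp_pos: [0.462, 0.316, 0.0229]
ee_rot: [[0.999, 0.05, -0.0], [0.05, -0.999, -0.0], [-0.0, 0.0, -1.0]]
wrist_force: [-0.2, -0.5, 0.7]
gripper_width: 0.981
time_s: 14.12
tcp_pos: [0.4609, 0.3147, 0.056]
ee_rot: [[0.999, 0.05, -0.003], [0.05, -0.999, -0.004], [-0.004, 0.003, -1.0]]
wrist_force: [-0.7, 0.4, 0.2]
gripper_width: 0.998
time_s: 14.53
tcp_pos: [0.4618, 0.3157, 0.2099]
ee_rot: [[0.999, 0.05, 0.001], [0.05, -0.999, 0.001], [0.001, -0.001, -1.0]]
wrist_force: [0.6, 1.3, 0.2]
gripper_width: 0.999
now [0.4618 0.3157 0.2099] psi 2.88 F [0.6 1.3 0.2] w 8.69 t 14.53
[[0.16, 2.62, 0.08, -0.0, -0.0, -0.78], [0.13, 2.62, 0.08, -0.0, -0.0, -0.78], [0.09, 2.62, 0.08, -0.0, -0.0, -0.78], [0.06, 2.62, 0.08, -0.0, -0.0, -0.78], [0.02, 2.62, 0.08, -0.0, -0.0, -0.78]]
[[-0.01, 2.62, 0.08, -0.0, -0.0, -0.78], [-0.05, 2.62, 0.08, -0.0, -0.0, -0.78], [-0.09, 2.62, 0.08, -0.0, -0.0, -0.78], [-0.12, 2.62, 0.08, -0.0, -0.0, -0.78], [-0.16, 2.62, 0.08, -0.0, -0.0, -0.78]]
[[-0.19, 2.62, 0.08, -0.0, -0.0, -0.78], [-0.23, 2.61, 0.08, -0.0, -0.0, -0.78], [-0.27, 2.61, 0.08, -0.0, -0.0, -0.78], [-0.3, 2.61, 0.08, -0.0, -0.0, -0.78], [-0.34, 2.6, 0.08, -0.0, -0.0, -0.78]]
[[-0.37, 2.6, 0.08, -0.0, -0.0, -0.78], [-0.41, 2.59, 0.08, -0.0, -0.0, -0.78], [-0.44, 2.59, 0.08, -0.0, -0.0, -0.78], [-0.48, 2.58, 0.08, -0.0, -0.0, -0.78], [-0.51, 2.57, 0.08, -0.0, -0.0, -0.78]]
[[-0.55, 2.57, 0.08, -0.0, -0.0, -0.78], [-0.58, 2.56, 0.08, -0.0, -0.0, -0.78], [-0.62, 2.55, 0.08, -0.0, -0.0, -0.78], [-0.65, 2.54, 0.08, -0.0, -0.0, -0.78], [-0.69, 2.53, 0.08, -0.0, -0.0, -0.78]]
```

```bash
python3 -m jog '[[0.16,2.62,0.08,0,0,-0.78],[0.13,2.62,0.08,0,0,-0.78],[0.09,2.62,0.08,0,0,-0.78],[0.06,2.62,0.08,0,0,-0.78],[0.02,2.62,0.08,0,0,-0.78]]'
python3 -m jog '[[-0.01,2.62,0.08,0,0,-0.78],[-0.05,2.62,0.08,0,0,-0.78],[-0.09,2.62,0.08,0,0,-0.78],[-0.12,2.62,0.08,0,0,-0.78],[-0.16,2.62,0.08,0,0,-0.78]]'
python3 -m jog '[[-0.19,2.62,0.08,0,0,-0.78],[-0.23,2.61,0.08,0,0,-0.78],[-0.27,2.61,0.08,0,0,-0.78],[-0.3,2.61,0.08,0,0,-0.78],[-0.34,2.6,0.08,0,0,-0.78]]'
python3 -m jog '[[-0.37,2.6,0.08,0,0,-0.78],[-0.41,2.59,0.08,0,0,-0.78],[-0.44,2.59,0.08,0,0,-0.78],[-0.48,2.58,0.08,0,0,-0.78],[-0.51,2.57,0.08,0,0,-0.78]]'
python3 -m jog '[[-0.55,2.57,0.08,0,0,-0.78],[-0.58,2.56,0.08,0,0,-0.78],[-0.62,2.55,0.08,0,0,-0.78],[-0.65,2.54,0.08,0,0,-0.78],[-0.69,2.53,0.08,0,0,-0.78]]'
python3 plan.py .5359 -.3363 .06 22.46 5
python3 - <<'E'
from held import *
L=[capture("top") for _ in range(4)]; f=np.mean([l["frame"].astype(float) for l in L],0); c=L[0]; np.save("pics/m5_top.npy",f)
meas(f,c,.018,(.467,.316,2.9))
x,y,w,h=(170,230,60,90);k=6
cv2.imwrite(f"pics/m5_top.png",cv2.resize(np.clip(f[y:y+h,x:x+w,::-1]*1.4,0,255).astype(np.uint8),None,fx=k,fy=k,interpolation=cv2.INTER_CUBIC))
E
```

```text
time_s: 14.95
tcp_pos: [0.4766, 0.1845, 0.2043]
ee_rot: [[0.993, 0.119, 0.001], [0.119, -0.993, 0.001], [0.001, -0.001, -1.0]]
wrist_force: [-0.1, 1.5, 0.1]
gripper_width: 1.0
time_s: 15.37
tcp_pos: [0.4914, 0.0541, 0.2003]
ee_rot: [[0.982, 0.186, 0.001], [0.186, -0.982, 0.001], [0.001, -0.0, -1.0]]
wrist_force: [0.7, 0.3, -0.5]
gripper_width: 0.999
time_s: 15.78
tcp_pos: [0.5061, -0.0763, 0.1963]
ee_rot: [[0.968, 0.253, 0.001], [0.253, -0.968, 0.0], [0.001, 0.0, -1.0]]
wrist_force: [0.3, 0.0, -0.9]
gripper_width: 0.999
time_s: 16.2
tcp_pos: [0.5208, -0.2067, 0.1922]
ee_rot: [[0.948, 0.318, 0.001], [0.318, -0.948, -0.0], [0.001, 0.001, -1.0]]
wrist_force: [-0.1, 0.1, 1.4]
gripper_width: 1.001
time_s: 16.62
tcp_pos: [0.5355, -0.3371, 0.1882]
ee_rot: [[0.924, 0.381, 0.001], [0.381, -0.924, -0.0], [0.001, 0.001, -1.0]]
wrist_force: [0.8, 0.3, -0.0]
gripper_width: 1.0
now [ 0.5355 -0.3371  0.1882] psi 22.42 F [ 0.8  0.3 -0. ] w 8.7 t 16.62
[[0.01, -0.01, 2.56, 0.01, -0.01, -0.01], [0.01, -0.01, 2.56, 0.01, -0.01, -0.01], [0.01, -0.01, 2.56, 0.01, -0.01, -0.01], [0.01, -0.01, 2.56, 0.01, -0.01, -0.01], [0.01, -0.01, 2.56, 0.01, -0.01, -0.01]]
hole [-66. -19.] px [208.74 306.98] area 45.9
tier [0.4682 0.3157] 0.0 res mm [0.]  to base: dx,dy mm [-1.51  0.25] dyaw 2.9
```

View pics/m5_top.png

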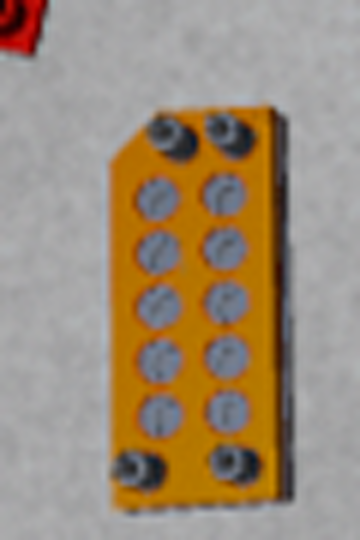

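The top view shows the middle tier on the base with all four posts through it, level and cut corner over cut corner (about px 195,250 in the full picture). Now the top tier.

```bash
python3 -m jog '[[0.01,-0.01,2.56,0,0,0],[0.01,-0.01,2.56,0,0,0],[0.01,-0.01,2.56,0,0,0],[0.01,-0.01,2.56,0,0,0],[0.01,-0.01,2.56,0,0,0]]' 8.7
python3 plan.py .5359 -.3363 .005 22.46 5
python3 - <<'E'
from station import capture
import cv2
f=capture("side")["frame"][290:400,300:440]
cv2.imwrite(f"pics/pre2_side.png",cv2.resize(f[:,:,::-1],None,fx=5,fy=5,interpolation=cv2.INTER_CUBIC))
E
```

```text
time_s: 17.23
tcp_pos: [0.5361, -0.3338, 0.0592]
ee_rot: [[0.924, 0.382, 0.001], [0.382, -0.924, -0.0], [0.001, 0.001, -1.0]]
wrist_force: [-0.2, -0.4, 0.9]
gripper_width: 0.999
now [ 0.5361 -0.3338  0.0592] psi 22.47 F [-0.2 -0.4  0.9] w 8.69 t 17.23
[[-0.02, 0.04, 1.08, 0.01, -0.01, 0.0], [-0.02, 0.04, 1.08, 0.01, -0.01, 0.0], [-0.02, 0.04, 1.08, 0.01, -0.01, 0.0], [-0.02, 0.04, 1.08, 0.01, -0.01, 0.0], [-0.02, 0.05, 1.08, 0.01, -0.01, 0.0]]
```

View pics/pre2_side.png

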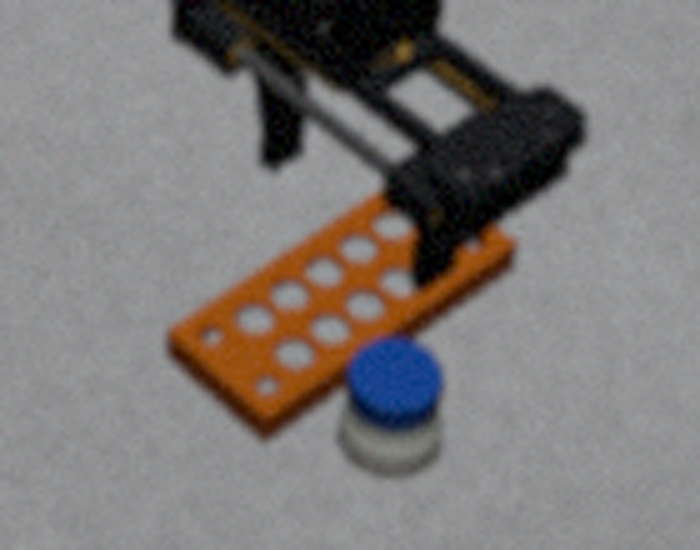

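```bash
python3 -m jog '[[0,0,0,0,0,0],[0,0,0,0,0,0],[0,0,0,0,0,0],[0,0,0,0,0,0],[0,0,0,0,0,0]]'
python3 plan.py .5359 -.3363 .005 22.46 5
```

```text
time_s: 17.7
tcp_pos: [0.5368, -0.3353, 0.061]
ee_rot: [[0.925, 0.381, 0.003], [0.381, -0.925, -0.001], [0.002, 0.002, -1.0]]
wrist_force: [0.4, -0.0, 0.1]
gripper_width: 1.001
now [ 0.5368 -0.3353  0.061 ] psi 22.39 F [ 0.4 -0.   0.1] w 8.71 t 17.7
[[-0.03, 0.01, 1.12, 0.03, -0.03, -0.01], [-0.03, 0.01, 1.12, 0.03, -0.03, -0.01], [-0.03, 0.01, 1.12, 0.03, -0.03, -0.01], [-0.02, 0.01, 1.12, 0.03, -0.03, -0.01], [-0.02, 0.01, 1.12, 0.03, -0.03, -0.01]]
```

```bash
python3 -m jog '[[-0.03,0.01,1.12,0.03,-0.03,0],[-0.03,0.01,1.12,0.03,-0.03,0],[-0.03,0.01,1.12,0.03,-0.03,0],[-0.02,0.01,1.12,0.03,-0.03,0],[-0.02,0.01,1.12,0.03,-0.03,0]]'
python3 -m jog '[[0,0,0,0,0,0],[0,0,0,0,0,0],[0,0,0,0,0,0],[0,0,0,0,0,0],[0,0,0,0,0,0]]' 6
python3 -m jog '[[0,0,0,0,0,0],[0,0,0,0,0,0],[0,0,0,0,0,0],[0,0,0,0,0,0],[0,0,0,0,0,0]]'
```

```text
time_s: 18.12
tcp_pos: [0.5341, -0.3359, 0.0012]
ee_rot: [[0.925, 0.381, -0.005], [0.381, -0.925, 0.002], [-0.004, -0.004, -1.0]]
wrist_force: [1.5, 0.7, -0.8]
gripper_width: 1.0
time_s: 18.53
tcp_pos: [0.5345, -0.3359, 0.0028]
ee_rot: [[0.925, 0.381, -0.004], [0.381, -0.925, 0.002], [-0.003, -0.003, -1.0]]
wrist_force: [-0.1, -0.4, -1.5]
gripper_width: 0.754
time_s: 18.95
tcp_pos: [0.5347, -0.336, 0.0031]
ee_rot: [[0.925, 0.381, -0.003], [0.381, -0.925, 0.001], [-0.003, -0.003, -1.0]]
wrist_force: [0.3, -0.8, -0.4]
gripper_width: 0.758
```

```bash
python3 -m jog '[[0,0,-0.3,0,0,0],[0,0,-0.6,0,0,0],[0,0,-1,0,0,0],[0,0,-1.5,0,0,0],[0,0,-1.5,0,0,0]]'
python3 -m jog '[[0,0,-2,0,0,0],[0,0,-2,0,0,0],[0,0,-2,0,0,0],[0,0,-2,0,0,0],[0,0,-2.5,0,0,0]]' 
python3 -m jog '[[0,0,0,0,0,0],[0,0,0,0,0,0],[0,0,0,0,0,0],[0,0,0,0,0,0],[0,0,0,0,0,0]]'
python3 plan.py .4695 .316 .165 2.9 25
python3 - <<'E'
from station import capture
import cv2
f=capture("side")["frame"][250:400,300:440]
cv2.imwrite(f"pics/lift2_side.png",cv2.resize(f[:,:,::-1],None,fx=4,fy=4,interpolation=cv2.INTER_CUBIC))
E
```

```text
time_s: 19.37
tcp_pos: [0.5349, -0.3361, 0.0534]
ee_rot: [[0.925, 0.381, -0.003], [0.381, -0.925, 0.001], [-0.003, -0.002, -1.0]]
wrist_force: [0.3, 0.4, -0.5]
gripper_width: 0.756
time_s: 19.78
tcp_pos: [0.5346, -0.3359, 0.1585]
ee_rot: [[0.925, 0.381, -0.004], [0.381, -0.925, 0.002], [-0.003, -0.003, -1.0]]
wrist_force: [0.2, 0.5, -2.7]
gripper_width: 0.754
time_s: 20.2
tcp_pos: [0.5345, -0.3359, 0.1558]
ee_rot: [[0.925, 0.381, -0.006], [0.381, -0.925, 0.002], [-0.005, -0.005, -1.0]]
wrist_force: [0.2, 0.1, -1.3]
gripper_width: 0.755
now [ 0.5345 -0.3359  0.1558] psi 22.37 F [ 0.2  0.1 -1.3] w 6.57 t 20.2
[[0.75, -2.51, -0.03, -0.01, 0.01, 0.78], [0.72, -2.52, -0.03, -0.01, 0.01, 0.78], [0.68, -2.53, -0.03, -0.01, 0.01, 0.78], [0.65, -2.54, -0.03, -0.01, 0.01, 0.78], [0.61, -2.55, -0.03, -0.01, 0.01, 0.78]]
[[0.58, -2.56, -0.03, -0.01, 0.01, 0.78], [0.54, -2.56, -0.03, -0.01, 0.01, 0.78], [0.51, -2.57, -0.03, -0.01, 0.01, 0.78], [0.48, -2.58, -0.03, -0.01, 0.01, 0.78], [0.44, -2.58, -0.03, -0.01, 0.01, 0.78]]
[[0.4, -2.59, -0.03, -0.01, 0.01, 0.78], [0.37, -2.59, -0.03, -0.01, 0.01, 0.78], [0.33, -2.6, -0.03, -0.01, 0.01, 0.78], [0.3, -2.6, -0.03, -0.01, 0.01, 0.78], [0.26, -2.61, -0.03, -0.01, 0.01, 0.78]]
[[0.23, -2.61, -0.03, -0.01, 0.01, 0.78], [0.19, -2.61, -0.03, -0.01, 0.01, 0.78], [0.16, -2.62, -0.03, -0.01, 0.01, 0.78], [0.12, -2.62, -0.03, -0.01, 0.01, 0.78], [0.09, -2.62, -0.03, -0.01, 0.01, 0.78]]
[[0.05, -2.62, -0.03, -0.01, 0.01, 0.78], [0.01, -2.62, -0.04, -0.01, 0.01, 0.78], [-0.02, -2.62, -0.04, -0.01, 0.01, 0.78], [-0.06, -2.62, -0.04, -0.01, 0.01, 0.78], [-0.09, -2.62, -0.04, -0.01, 0.01, 0.78]]
```

View pics/lift2_side.png

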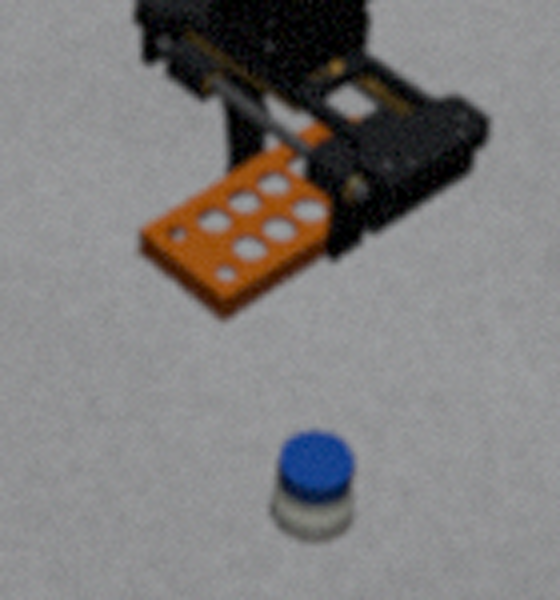

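```bash
python3 -m jog '[[0.75,-2.51,-0.03,0,0,0.78],[0.72,-2.52,-0.03,0,0,0.78],[0.68,-2.53,-0.03,0,0,0.78],[0.65,-2.54,-0.03,0,0,0.78],[0.61,-2.55,-0.03,0,0,0.78]]'
python3 -m jog '[[0.58,-2.56,-0.03,0,0,0.78],[0.54,-2.56,-0.03,0,0,0.78],[0.51,-2.57,-0.03,0,0,0.78],[0.48,-2.58,-0.03,0,0,0.78],[0.44,-2.58,-0.03,0,0,0.78]]'
python3 -m jog '[[0.4,-2.59,-0.03,0,0,0.78],[0.37,-2.59,-0.03,0,0,0.78],[0.33,-2.6,-0.03,0,0,0.78],[0.3,-2.6,-0.03,0,0,0.78],[0.26,-2.61,-0.03,0,0,0.78]]'
python3 -m jog '[[0.23,-2.61,-0.03,0,0,0.78],[0.19,-2.61,-0.03,0,0,0.78],[0.16,-2.62,-0.03,0,0,0.78],[0.12,-2.62,-0.03,0,0,0.78],[0.09,-2.62,-0.03,0,0,0.78]]'
python3 -m jog '[[0.05,-2.62,-0.03,0,0,0.78],[0.01,-2.62,-0.04,0,0,0.78],[-0.02,-2.62,-0.04,0,0,0.78],[-0.06,-2.62,-0.04,0,0,0.78],[-0.09,-2.62,-0.04,0,0,0.78]]'
python3 -m jog '[[0,0,0,0,0,0],[0,0,0,0,0,0],[0,0,0,0,0,0],[0,0,0,0,0,0],[0,0,0,0,0,0]]'
python3 - <<'E'
from held import *
L=[capture("top") for _ in range(4)]; f=np.mean([l["frame"].astype(float) for l in L],0); c=L[0]; s=sense(); np.save("pics/t1_top.npy",f)
meas(f,c,s["tcp_pos"][2]-.0031,(.467,.316,2.9),box=(150,205,90,130)); print(np.round(s["tcp_pos"],4),np.round(s["ee_rot"],4).tolist())
x,y,w,h=(150,210,110,130);k=5
cv2.imwrite(f"pics/t1_top.png",cv2.resize(np.clip(f[y:y+h,x:x+w,::-1]*1.4,0,255).astype(np.uint8),None,fx=4,fy=4,interpolation=cv2.INTER_CUBIC))
E
```

```text
time_s: 20.67
tcp_pos: [0.5216, -0.2047, 0.1582]
ee_rot: [[0.949, 0.316, -0.005], [0.316, -0.949, 0.002], [-0.004, -0.003, -1.0]]
wrist_force: [0.4, -0.4, -1.1]
gripper_width: 0.753
time_s: 21.08
tcp_pos: [0.5086, -0.0743, 0.1601]
ee_rot: [[0.968, 0.251, -0.005], [0.251, -0.968, 0.001], [-0.004, -0.002, -1.0]]
wrist_force: [-0.2, 0.3, -1.8]
gripper_width: 0.755
time_s: 21.5
tcp_pos: [0.4956, 0.056, 0.1619]
ee_rot: [[0.983, 0.185, -0.004], [0.185, -0.983, 0.001], [-0.004, -0.002, -1.0]]
wrist_force: [-0.4, 0.6, -1.5]
gripper_width: 0.756
time_s: 21.92
tcp_pos: [0.4826, 0.1864, 0.1636]
ee_rot: [[0.993, 0.118, -0.004], [0.118, -0.993, 0.001], [-0.004, -0.001, -1.0]]
wrist_force: [0.5, -0.5, -2.3]
gripper_width: 0.756
time_s: 22.33
tcp_pos: [0.4696, 0.3168, 0.1656]
ee_rot: [[0.999, 0.05, -0.004], [0.05, -0.999, 0.0], [-0.004, -0.001, -1.0]]
wrist_force: [0.3, 0.4, -1.1]
gripper_width: 0.755
time_s: 22.75
tcp_pos: [0.4702, 0.3146, 0.1661]
ee_rot: [[0.999, 0.049, -0.004], [0.049, -0.999, 0.001], [-0.004, -0.001, -1.0]]
wrist_force: [-0.3, 0.7, -0.8]
gripper_width: 0.754
hole [-66. -19.] px [195.41 301.7 ] area 3.8
hole [-66.  19.] px [177.26 304.31] area 19.1
hole [ 66. -19.] px [194.55 241.98] area 17.2
hole [66.  4.] px [183.87 242.6 ] area 17.7
tier [0.4683 0.3142] 3.16 res mm [2.31 0.78 0.92 0.75]  to base: dx,dy mm [-1.55  1.72] dyaw -0.26
[0.4703 0.3151 0.1663] [[0.9988, 0.0495, -0.0033], [0.0495, -0.9988, 0.0015], [-0.0033, -0.0017, -1.0]]
```

View pics/t1_top.png

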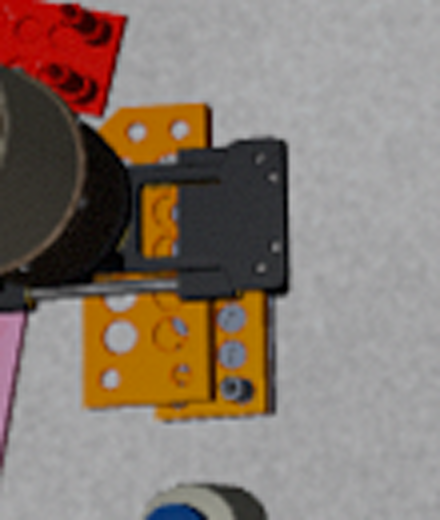

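```bash
sed -i 's/holes(c,f,box,tz+.016,.3,2,120)/holes(c,f,box,tz+.016,.3,AMIN,120)/; s/^BASE/AMIN=10\nBASE/' held.py; python3 - <<'E'
from held import *
c=capture("top"); f=np.load("pics/t1_top.npy"); s=sense()
print(s["tcp_pos"])
meas(f,c,.1662-.0031,(.4675,.315,2.9),box=(150,205,90,130))
# base pin position with middle tier seated: fit posts (upper part) using the clean m5 picture
from scipy.optimize import minimize
f=np.load("pics/m5_top.npy"); box=(180,240,48,82)
# middle tier pose from its tube holes
h=holes(c,f,box,.034,.3,20,120); tub=np.array([(22*(i-2),s_*13.5) for i in range(5) for s_ in(-1,1)])/1e3
a=np.radians(2.9);R=np.array([[np.cos(a),-np.sin(a)],[np.sin(a),np.cos(a)]]);P=tub@R.T+[.4667,.3159]
A=[];B=[]
for m,p in zip(tub,P):
    d=np.linalg.norm(h[:,3:]-p,axis=1);i=d.argmin()
    if d[i]<.005:A.append(m);B.append(h[i,3:])
t,th,r=rigid(np.array(A),np.array(B)); print("middle tier",len(A),t.round(4),np.degrees(th).round(2),(r*1e3).round(1))
E
```

```text
[0.47029256 0.31526149 0.1663514 ]
hole [-66.  19.] px [177.26 304.31] area 19.1
hole [ 66. -19.] px [194.55 241.98] area 17.2
hole [66.  4.] px [183.87 242.6 ] area 17.7
tier [0.4675 0.3143] 2.92 res mm [0.   0.06 0.07]  to base: dx,dy mm [-0.79  1.61] dyaw -0.02
middle tier 10 [0.4666 0.3157] 2.92 [0.  0.  0.  0.1 0.2 0.1 0.1 0.1 0.1 0.1]
```

```bash
python3 -m jog '[[-0.07,-0.12,1,0,0,0],[0,0,1,0,0,0],[0,0,1,0,0,0],[0,0,1,0,0,0],[0,0,1,0,0,0]]'
python3 -m jog '[[0,0,1,0,0,0],[0,0,1,0,0,0],[0,0,0.7,0,0,0],[0,0,0.5,0,0,0],[0,0,0.3,0,0,0]]'
python3 -m jog '[[0,0,0,0,0,0],[0,0,0,0,0,0],[0,0,0,0,0,0],[0,0,0,0,0,0],[0,0,0,0,0,0]]'
cat > ov.py <<'E'
import sys
from held import *
tag=sys.argv[1]; pose=[float(v) for v in sys.argv[2:6]] # tier x y yaw, tcp offset
for n in("top","side"):
    L=[capture(n) for _ in range(4)]; f=np.mean([l["frame"].astype(float) for l in L],0); np.save(f"pics/{tag}_{n}.npy",f); c=L[0]
    s=sense(); tz=s["tcp_pos"][2]-pose[3]
    if n=="top": print(np.round(s["tcp_pos"],4),np.round(s["ee_rot"],4).tolist(),np.round(s["wrist_force"],1))
    x,y,w,h=(220,140,100,80) if n=="side" else (175,230,50,90); k=7
    g=cv2.resize(np.clip(f[y:y+h,x:x+w,::-1]*1.4,0,255).astype(np.uint8),None,fx=k,fy=k,interpolation=cv2.INTER_CUBIC); g0=g.copy()
    P=[BASE[0],BASE[1],0,np.radians(BASE[2])]; Q=[pose[0],pose[1],tz,np.radians(pose[2])]
    polys=[(T(P,circ(a/1e3,b/1e3,z,r)),(0,0,255)) for a,b in POSTS for z,r in((.074,.004),(.083,.0015))]
    polys+=[(T(Q,np.c_[OUT,np.full(5,z)]),(0,255,0)) for z in(.018,)]+[(T(Q,circ(a/1e3,b/1e3,.018,.005)),(0,255,0)) for a,b in POSTS]
    for V,col in polys:
        q=(proj(c,V)-[x,y]+.5)*k-.5; cv2.polylines(g,[q.round().astype(int)],True,col,1)
    cv2.imwrite(f"pics/{tag}_{n}.png",np.hstack([g0,g]) if n=="top" else g)
E
python3 ov.py t2 .4667 .3157 2.9 .0031
```

```text
time_s: 23.42
tcp_pos: [0.4688, 0.3166, 0.1145]
ee_rot: [[0.999, 0.05, -0.004], [0.05, -0.999, 0.0], [-0.004, -0.001, -1.0]]
wrist_force: [0.2, 0.4, -1.6]
gripper_width: 0.758
time_s: 23.83
tcp_pos: [0.4689, 0.3168, 0.0803]
ee_rot: [[0.999, 0.05, -0.004], [0.05, -0.999, 0.001], [-0.004, -0.001, -1.0]]
wrist_force: [0.5, -0.1, -2.0]
gripper_width: 0.757
time_s: 24.25
tcp_pos: [0.4693, 0.3172, 0.0817]
ee_rot: [[0.999, 0.05, -0.003], [0.05, -0.999, 0.002], [-0.003, -0.002, -1.0]]
wrist_force: [-1.0, -0.1, -1.0]
gripper_width: 0.753
[0.4691 0.317  0.0814] [[0.9987, 0.0503, -0.0032], [0.0503, -0.9987, 0.0017], [-0.0031, -0.0018, -1.0]] [ 0.4  0.4 -0.3]
```

View pics/t2_top.png

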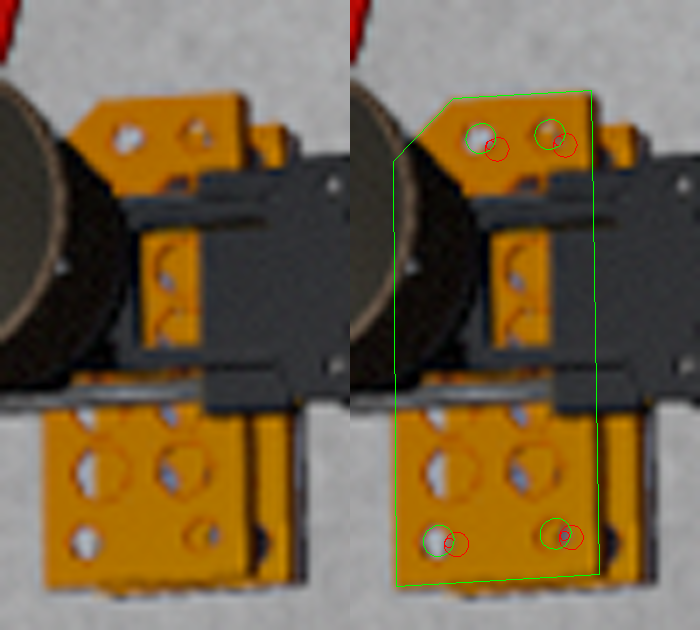

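View pics/t2_side.png

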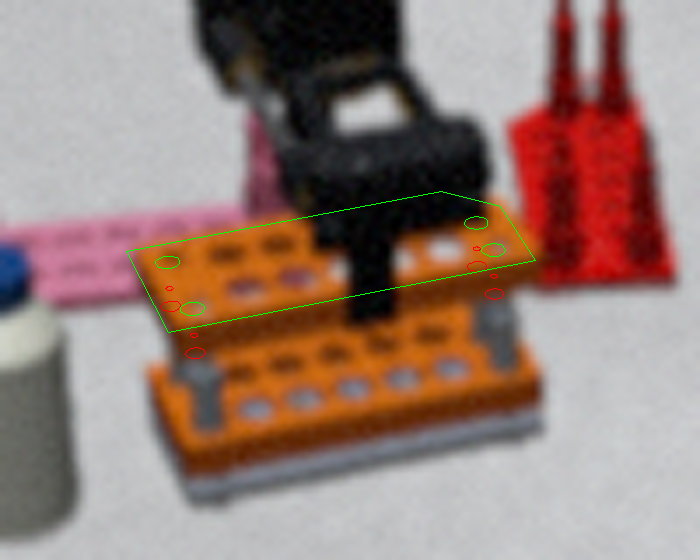

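```bash
python3 -m jog '[[0,0.1,0,0,0,0],[0,0,0,0,0,0],[0,0,0,0,0,0],[0,0,0,0,0,0],[0,0,0,0,0,0]]'
python3 ov.py t3 .4667 .3157 2.9 .0031
python3 - <<'E'
from held import *
import held; held.AMIN=3
c=capture("top")
for g,z in(("t2",.0814),("t3",.0814)):
    meas(np.load(f"pics/{g}_top.npy"),c,z-.0031,(.467,.316,2.9))
E
```

```text
time_s: 25.07
tcp_pos: [0.4692, 0.3159, 0.0812]
ee_rot: [[0.999, 0.05, -0.003], [0.05, -0.999, 0.001], [-0.003, -0.002, -1.0]]
wrist_force: [-0.3, 0.6, -2.2]
gripper_width: 0.757
[0.4692 0.316  0.0812] [[0.9987, 0.0503, -0.0034], [0.0503, -0.9987, 0.0015], [-0.0033, -0.0016, -1.0]] [-0.6  0.4 -2.8]
hole [-66.  19.] px [186.88 307.09] area 16.0
hole [66.  4.] px [192.89 249.39] area 14.0
tier [0.4665 0.3169] 2.9 res mm [0.37 0.37]  to base: dx,dy mm [ 0.25 -1.02] dyaw -0.0
hole [-66. -19.] px [205.28 306.15] area 3.9
hole [-66.  19.] px [187.38 307.11] area 14.2
hole [ 66. -19.] px [204.01 249.  ] area 4.0
hole [66.  4.] px [193.36 249.43] area 13.0
tier [0.4662 0.3146] 3.06 res mm [1.53 1.37 0.87 1.1 ]  to base: dx,dy mm [0.49 1.26] dyaw -0.16
```

View pics/t3_top.png

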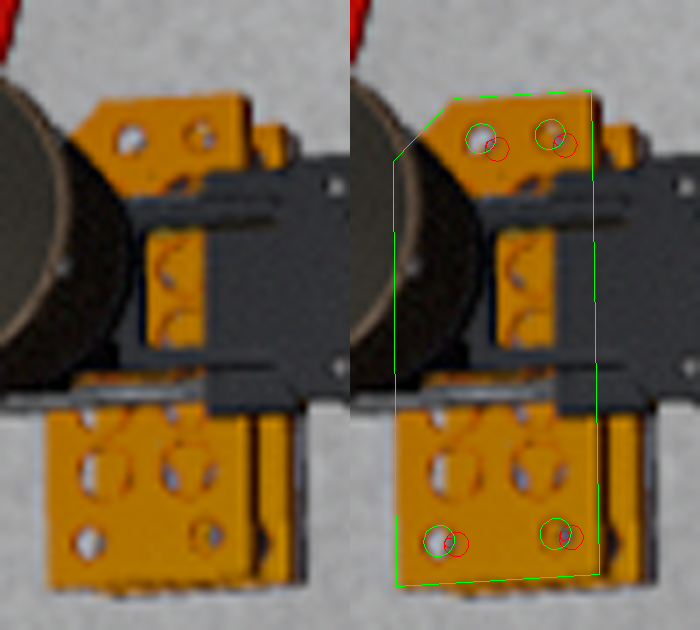

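```bash
python3 -m jog '[[0,0,0.25,0,0,0],[0,0,0.25,0,0,0],[0,0,0.25,0,0,0],[0,0,0.25,0,0,0],[0,0,0.1,0,0,0]]'
python3 ov.py t4 .4667 .3158 2.9 .0031
```

```text
time_s: 25.93
tcp_pos: [0.4688, 0.3157, 0.0695]
ee_rot: [[0.999, 0.05, -0.004], [0.05, -0.999, 0.001], [-0.004, -0.001, -1.0]]
wrist_force: [-0.5, -1.3, -1.5]
gripper_width: 0.755
[0.4691 0.316  0.0702] [[0.9987, 0.0503, -0.0034], [0.0503, -0.9987, 0.0014], [-0.0033, -0.0015, -1.0]] [-1.3  0.7 -2.5]
```

View pics/t4_top.png

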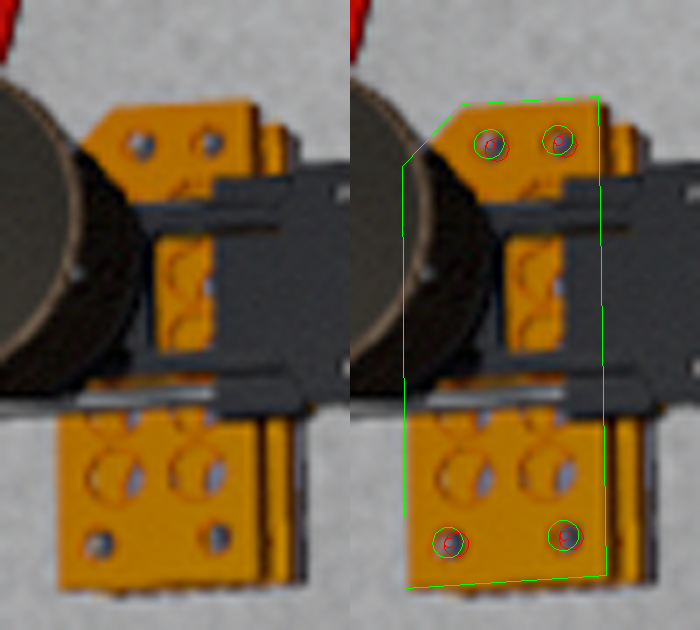

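View pics/t4_side.png

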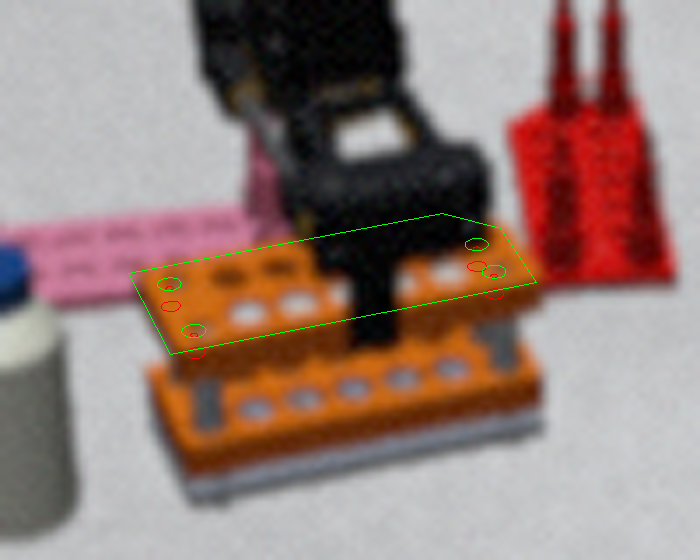

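All four pins show in the four narrow holes, nearly centred. Continuing down.

```bash
python3 -m jog '[[0,0,0.15,0,0,0],[0,0,0.15,0,0,0],[0,0,0.15,0,0,0],[0,0,0.15,0,0,0],[0,0,0.1,0,0,0]]'
```

```text
time_s: 26.75
tcp_pos: [0.469, 0.3159, 0.0629]
ee_rot: [[0.999, 0.05, -0.004], [0.05, -0.999, 0.001], [-0.004, -0.001, -1.0]]
wrist_force: [-0.1, -0.1, -1.4]
gripper_width: 0.752
```

```bash
python3 -m jog '[[0,0,0.15,0,0,0],[0,0,0.15,0,0,0],[0,0,0.15,0,0,0],[0,0,0.15,0,0,0],[0,0,0.1,0,0,0]]'
python3 -m jog '[[0,0,0.05,0,0,0],[0,0,0.05,0,0,0],[0,0,0,0,0,0],[0,0,0,0,0,0],[0,0,0,0,0,0]]'
```

```text
time_s: 27.17
tcp_pos: [0.469, 0.3159, 0.056]
ee_rot: [[0.999, 0.05, -0.004], [0.05, -0.999, 0.001], [-0.003, -0.001, -1.0]]
wrist_force: [0.9, -0.2, -2.0]
gripper_width: 0.758
time_s: 27.58
tcp_pos: [0.4691, 0.316, 0.0553]
ee_rot: [[0.999, 0.05, -0.003], [0.05, -0.999, 0.002], [-0.003, -0.002, -1.0]]
wrist_force: [0.7, -0.7, -1.0]
gripper_width: 0.759
```

```bash
python3 -m jog '[[0,0,0.05,0,0,0],[0,0,0.05,0,0,0],[0,0,0.05,0,0,0],[0,0,0,0,0,0],[0,0,0,0,0,0]]'
python3 -m jog '[[0,0,0.05,0,0,0],[0,0,0.05,0,0,0],[0,0,0,0,0,0],[0,0,0,0,0,0],[0,0,0,0,0,0]]'
```

```text
time_s: 28.0
tcp_pos: [0.469, 0.316, 0.0537]
ee_rot: [[0.999, 0.05, -0.003], [0.05, -0.999, 0.001], [-0.003, -0.002, -1.0]]
wrist_force: [-0.3, -0.8, -1.4]
gripper_width: 0.754
time_s: 28.42
tcp_pos: [0.4691, 0.3161, 0.0527]
ee_rot: [[0.999, 0.05, -0.003], [0.05, -0.999, 0.002], [-0.003, -0.002, -1.0]]
wrist_force: [0.4, 0.7, 0.0]
gripper_width: 0.751
```

```bash
python3 -m jog '[[0,0,0.05,0,0,0],[0,0,0,0,0,0],[0,0,0,0,0,0],[0,0,0,0,0,0],[0,0,0,0,0,0]]'
python3 -m jog '[[0,0,0.05,0,0,0],[0,0,0,0,0,0],[0,0,0,0,0,0],[0,0,0,0,0,0],[0,0,0,0,0,0]]'
python3 -m jog '[[0,0,0.05,0,0,0],[0,0,0,0,0,0],[0,0,0,0,0,0],[0,0,0,0,0,0],[0,0,0,0,0,0]]'
python3 ov.py t5 .4667 .3158 2.9 .0031
```

```text
time_s: 28.83
tcp_pos: [0.4691, 0.3161, 0.0527]
ee_rot: [[0.999, 0.05, -0.003], [0.05, -0.999, 0.002], [-0.003, -0.002, -1.0]]
wrist_force: [-3.0, -0.2, 6.1]
gripper_width: 0.755
time_s: 29.25
tcp_pos: [0.4691, 0.3161, 0.0526]
ee_rot: [[0.999, 0.051, -0.003], [0.051, -0.999, 0.002], [-0.003, -0.002, -1.0]]
wrist_force: [-2.1, -2.0, 8.3]
gripper_width: 0.752
time_s: 29.67
tcp_pos: [0.4691, 0.3161, 0.0526]
ee_rot: [[0.999, 0.051, -0.003], [0.051, -0.999, 0.002], [-0.003, -0.002, -1.0]]
wrist_force: [-3.7, -1.7, 10.5]
gripper_width: 0.755
[0.4691 0.3161 0.0526] [[0.9987, 0.0506, -0.0029], [0.0506, -0.9987, 0.0016], [-0.0028, -0.0017, -1.0]] [-4.1 -1.6  9.6]
```

View pics/t5_side.png

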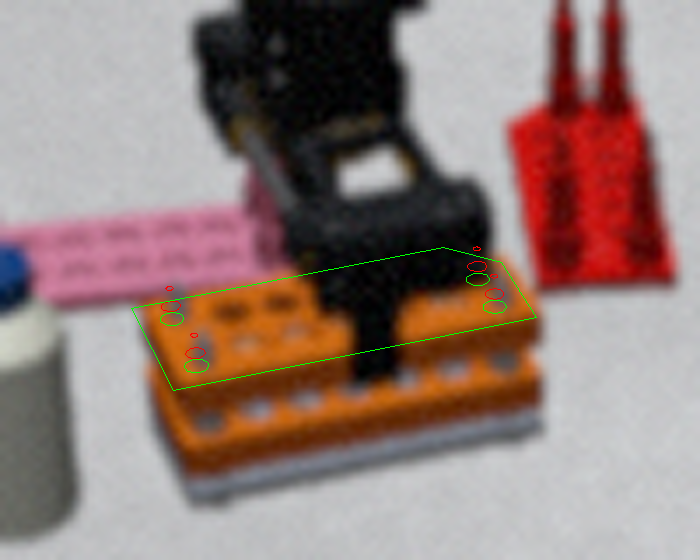

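Firm contact at the expected height (TCP 0.0526, expected 0.0531), and the tier looks level. Easing off the pressure slightly, opening and lifting.

```bash
python3 -m jog '[[0,0,-0.1,0,0,0],[0,0,0,0,0,0],[0,0,0,0,0,0],[0,0,0,0,0,0],[0,0,0,0,0,0]]' 8.7
python3 -m jog '[[0,0,0,0,0,0],[0,0,0,0,0,0],[0,0,-0.2,0,0,0],[0,0,-0.6,0,0,0],[0,0,-1.5,0,0,0]]' 8.7
python3 -m jog '[[0,0,-2.5,0,0,0],[0,0,-3,0,0,0],[0,0,-3,0,0,0],[0,0,-3,0,0,0],[0,0,-3,0,0,0]]'
python3 -m jog '[[0,4,0,0,0,0],[0,4,0,0,0,0],[0,4,0,0,0,0],[0,4,0,0,0,0],[0,4,0,0,0,0]]'
python3 -m jog '[[0,2,0,0,0,0],[0,0,0,0,0,0],[0,0,0,0,0,0],[0,0,0,0,0,0],[0,0,0,0,0,0]]'
python3 ov.py t6 .4667 .3158 2.9 .0031
python3 - <<'E'
from held import *
c=capture("top"); f=np.load("pics/t6_top.npy")
cv2.imwrite("pics/t6_full.png",np.clip(f[:,:,::-1]*1.3,0,255).astype(np.uint8))
for z in (.066,):
    h=holes(c,f,(175,230,55,90),z,.3,3,120); print(h.round(4).tolist())
E
```

```text
time_s: 30.48
tcp_pos: [0.469, 0.3159, 0.0517]
ee_rot: [[0.999, 0.05, -0.004], [0.05, -0.999, 0.001], [-0.004, -0.001, -1.0]]
wrist_force: [0.2, -0.0, -0.4]
gripper_width: 0.98
time_s: 30.9
tcp_pos: [0.4681, 0.3149, 0.074]
ee_rot: [[0.999, 0.05, -0.007], [0.05, -0.999, -0.002], [-0.007, 0.001, -1.0]]
wrist_force: [-0.2, -0.6, 0.3]
gripper_width: 1.001
time_s: 31.32
tcp_pos: [0.4695, 0.3155, 0.2225]
ee_rot: [[0.999, 0.05, -0.003], [0.05, -0.999, 0.002], [-0.003, -0.002, -1.0]]
wrist_force: [0.4, -0.1, -1.6]
gripper_width: 1.0
time_s: 31.73
tcp_pos: [0.4793, 0.1143, 0.2208]
ee_rot: [[0.999, 0.051, -0.002], [0.051, -0.999, 0.002], [-0.002, -0.002, -1.0]]
wrist_force: [1.5, 0.6, -0.7]
gripper_width: 0.998
time_s: 32.15
tcp_pos: [0.4808, 0.0969, 0.2201]
ee_rot: [[0.999, 0.051, -0.003], [0.051, -0.999, 0.002], [-0.003, -0.002, -1.0]]
wrist_force: [0.4, 0.1, -0.7]
gripper_width: 1.002
[0.4807 0.0969 0.2197] [[0.9987, 0.0517, -0.0037], [0.0517, -0.9987, 0.0013], [-0.0036, -0.0015, -1.0]] [ 0.2 -0.4 -0.4]
[]
```

View pics/t6_top.png

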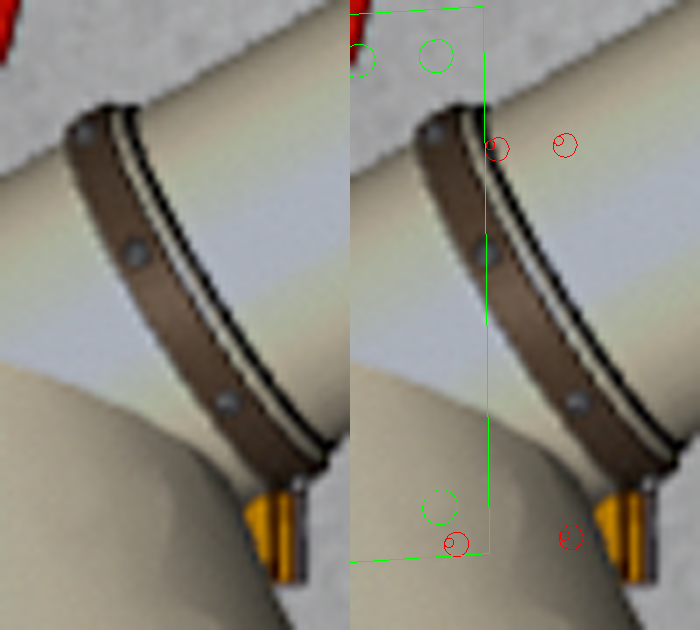

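View pics/t6_side.png

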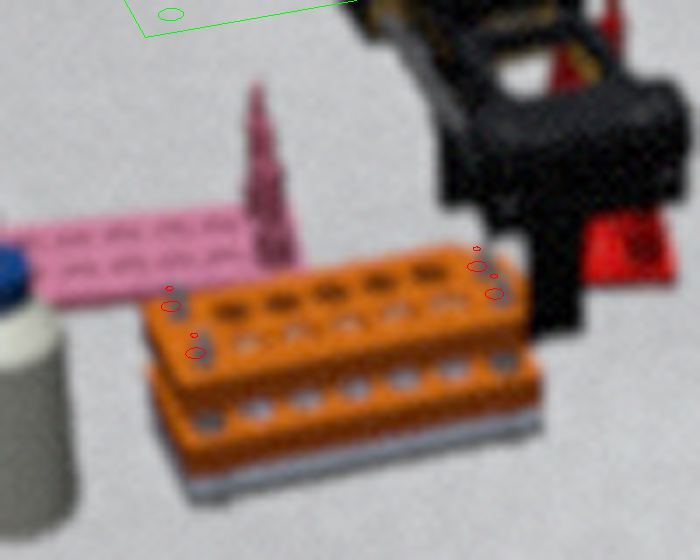

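View pics/t6_full.png

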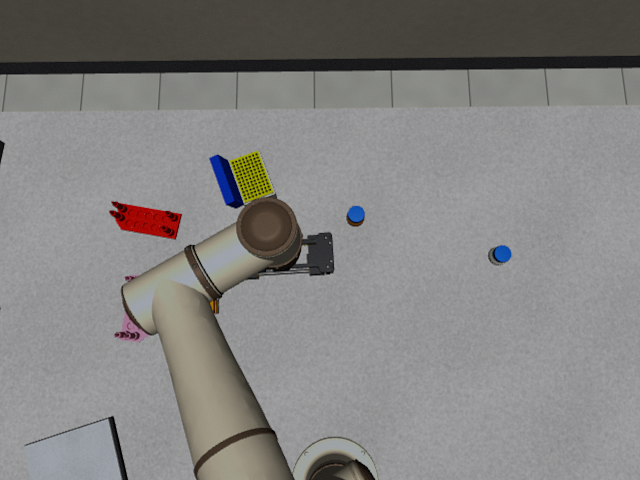

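The side view shows both tiers stacked level. The arm still hides the rack from above, so I'm moving it clear.

```bash
python3 -m jog '[[0,4,0,0,0,0],[0,4,0,0,0,0],[0,4,0,0,0,0],[0,4,0,0,0,0],[0,4,0,0,0,0]]'
python3 -m jog '[[0,3,0,0,0,0],[0,2,0,0,0,0],[0,0,0,0,0,0],[0,0,0,0,0,0],[0,0,0,0,0,0]]'
python3 ov.py t7 .4667 .3158 2.9 .0031
python3 - <<'E'
from held import *
c=capture("top"); f=np.load("pics/t7_top.npy")
h=holes(c,f,(175,230,55,90),.066,.3,3,120); print(h.round(3).tolist())
x,y,w,h=(175,230,50,90);k=6
g=cv2.resize(np.clip(f[y:y+h,x:x+w,::-1]*1.4,0,255).astype(np.uint8),None,fx=k,fy=k,interpolation=cv2.INTER_CUBIC);g2=g.copy()
P=[BASE[0],BASE[1],0,np.radians(BASE[2])]; Q=P[:2]+[.05,P[3]]
for V,col in [(T(Q,np.c_[OUT,np.full(5,.018)]),(0,255,0))]+[(T(Q,circ(a/1e3,b/1e3,.018,.005)),(0,255,0)) for a,b in POSTS]+[(T(P,circ(a/1e3,b/1e3,z,r)),(0,0,255)) for a,b in POSTS for z,r in((.074,.004),(.083,.0015))]:
    q=(proj(c,V)-[x,y]+.5)*k-.5; cv2.polylines(g2,[q.round().astype(int)],True,col,1)
cv2.imwrite("pics/t7_fin.png",np.hstack([g,g2]))
s=np.load("pics/t7_side.npy"); cv2.imwrite("pics/t7_fs.png",np.clip(s[:,:,::-1]*1.3,0,255).astype(np.uint8))
E
```

```text
time_s: 33.02
tcp_pos: [0.4906, -0.1054, 0.2198]
ee_rot: [[0.999, 0.051, -0.003], [0.051, -0.999, 0.001], [-0.003, -0.002, -1.0]]
wrist_force: [1.2, 0.4, -0.8]
gripper_width: 1.004
time_s: 33.43
tcp_pos: [0.4931, -0.1533, 0.2193]
ee_rot: [[0.999, 0.05, -0.004], [0.05, -0.999, 0.002], [-0.004, -0.002, -1.0]]
wrist_force: [0.1, -0.1, 1.0]
gripper_width: 1.002
[ 0.4933 -0.1527  0.2196] [[0.9986, 0.052, -0.0032], [0.052, -0.9986, 0.0015], [-0.0031, -0.0016, -1.0]] [ 0.3 -0.4  0.3]
[[14.25, 205.765, 250.82, 0.534, 0.301], [13.111, 195.906, 251.391, 0.532, 0.324], [15.917, 205.527, 261.111, 0.509, 0.301], [14.056, 194.334, 261.889, 0.507, 0.327], [17.667, 205.653, 270.195, 0.487, 0.3], [15.972, 194.485, 270.892, 0.486, 0.326], [18.583, 205.813, 279.433, 0.465, 0.298], [16.889, 194.502, 280.083, 0.464, 0.325], [19.972, 205.956, 288.585, 0.443, 0.297], [19.25, 194.699, 289.289, 0.442, 0.324], [21.556, 206.172, 297.865, 0.422, 0.296], [18.333, 194.734, 298.533, 0.42, 0.323], [13.0, 206.642, 306.611, 0.401, 0.294], [15.528, 190.457, 307.618, 0.399, 0.332]]
```

View pics/t7_fin.png

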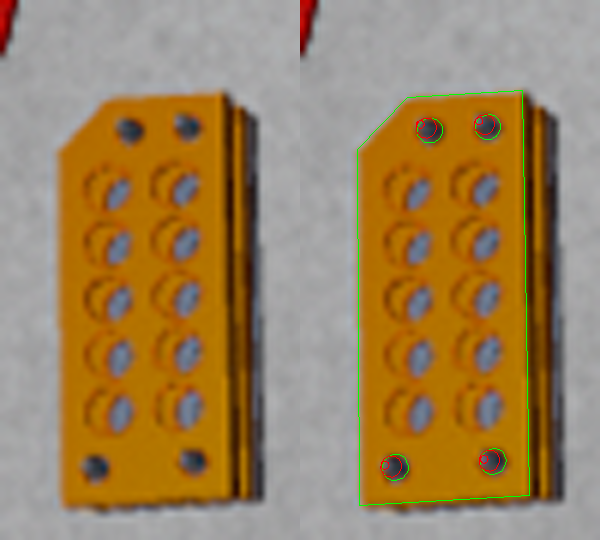

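View pics/t7_side.png

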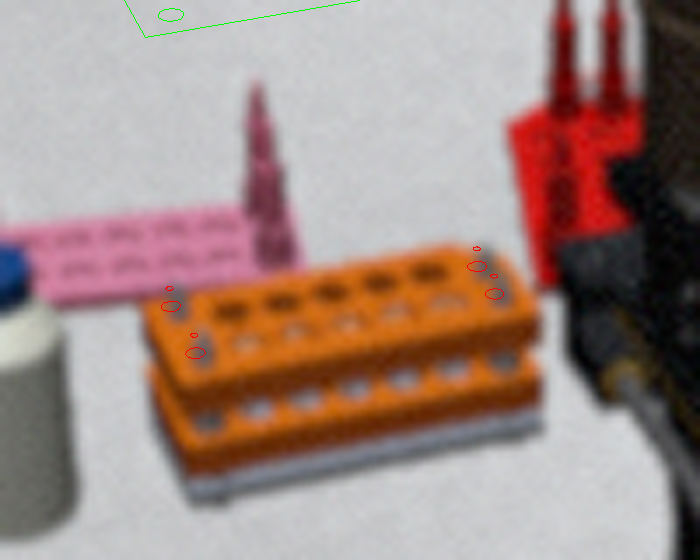

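View pics/t7_fs.png

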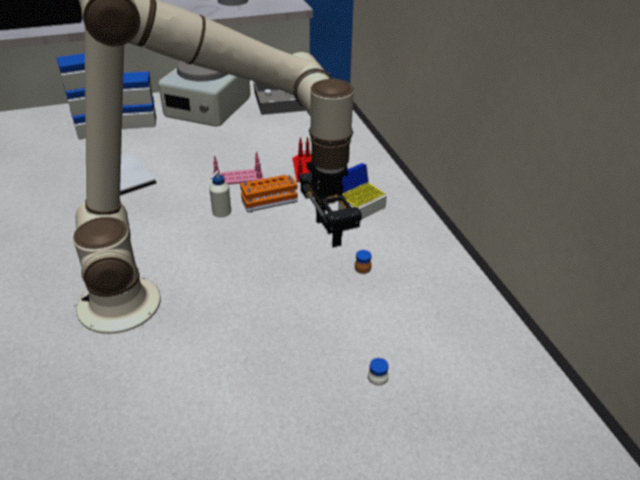

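The final views show both tiers level and aligned with the cut corner, four pins through the top tier, matching the predicted seated outline. Everything else is where it was. Handing in.

```bash
python3 -c "
from station import finish_job
print(finish_job())"
```

```text
the job is handed in; nothing more can be done
None
```

The rack is back together and the job is handed in, at about 34 s on the robot's clock. I lowered the middle tier onto the lower shoulders first, then the top tier onto the upper shoulders. Each was held until the wrist force rose and it stopped moving down. The highest wrist force I read was about 10 N.

**What the last checks showed:**
- **Top tier:** its outline in the last top picture matches the predicted seated pose, with a pin showing in each of its four post holes and the cut corners lined up. The side view shows both tiers level.
- **Middle tier:** measured after release, it lay within about 0.2 mm and 0.02° of the base pose I found before moving anything.
- **Base and the rest:** the pins still line up with the base pose from the start. I saw no other object moved in the last pictures, judged by eye.

**Checks that disagreed or fell short:**
- Readings taken high above the posts were about 1 mm off across the width compared with those just above them. I corrected each tier low down before lowering it on.
- The side camera's overlay was about 1 pixel off for tier and base alike, which fits the stated calibration error.
- The top tier touched down about 0.5 mm below the height I had worked out, which is within the measurement noise.
- I could not measure the top tier's final pose from its hole centres, because the pins and the tier below show through the holes. That check rests on the outline match.

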